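Lids back on the storage jars

TASK

The four washed jar lids have come out of the dishwasher in one stack. Take the stack apart and put every lid on the jar it fits, set down gently and seated level all round with its plug inside the mouth. Leave the jars standing where they are, and do not disturb the sachet caddy or the salt shaker.

Things in the scene. Friction and masses are not known exactly. Their poses are not given: they have to be found in the camera images.
- lid_1_center (a point): Centre of the smallest lid, white porcelain, 85 g, 57 mm high, z up. Hollow tapered plug 27 mm deep (49 mm across below, 61 above); disc 78 mm across, 6 thick, its top 4.5 mm above this point; round knob on the axis, 26 mm across (neck 20 in the lowest 4 mm), from disc up to 28.5 mm above this point. Top of the stack.
- lid_2_center (a point): Centre of the second smallest lid, white porcelain, 140 g, 57 mm high, z up. Hollow tapered plug 27 mm deep (70 mm across below, 82 above); disc 100 mm across, 6 thick, its top 4.5 mm above this point; round knob on the axis, 26 mm across (neck 20 in the lowest 4 mm), from disc up to 28.5 mm above this point. Carries lid 1, whose plug stands loose on this disc round this knob.
- lid_3_center (a point): Centre of the second largest lid, white porcelain, 220 g, 57 mm high, z up. Hollow tapered plug 27 mm deep (91 mm across below, 103 above); disc 123 mm across, 6 thick, its top 4.5 mm above this point; round knob on the axis, 26 mm across (neck 20 in the lowest 4 mm), from disc up to 28.5 mm above this point. Carries lid 2, whose plug stands loose on this disc round this knob.
- lid_4_center (a point): Centre of the largest lid, white porcelain, 330 g, 57 mm high, z up. Hollow tapered plug 27 mm deep (114 mm across below, 126 above); disc 148 mm across, 6 thick, its top 4.5 mm above this point; round knob on the axis, 26 mm across (neck 20 in the lowest 4 mm), from disc up to 28.5 mm above this point. Carries lid 3, whose plug stands loose on this disc round this knob. Stands on the counter.
- jar_1_mouth (a point): Centre of the mouth, at rim height, of the smallest jar: open, round, white porcelain, standing loose on the counter, 260 g, 76 mm across outside, 66 inside, 66 high; z up. Lid 1 fits it: seated, its plug is in the mouth, its disc rests on the rim all round and its centre point is 1.5 mm above this point.
- jar_2_mouth (a point): Centre of the mouth, at rim height, of the second smallest jar: open, round, white porcelain, standing loose on the counter, 420 g, 98 mm across outside, 88 inside, 78 high; z up. Lid 2 fits it: seated, its plug is in the mouth, its disc rests on the rim all round and its centre point is 1.5 mm above this point.
- jar_3_mouth (a point): Centre of the mouth, at rim height, of the second largest jar: open, round, white porcelain, standing loose on the counter, 650 g, 121 mm across outside, 111 inside, 90 high; z up. Lid 3 fits it: seated, its plug is in the mouth, its disc rests on the rim all round and its centre point is 1.5 mm above this point.
- jar_4_mouth (a point): Centre of the mouth, at rim height, of the largest jar: open, round, white porcelain, standing loose on the counter, 950 g, 146 mm across outside, 136 inside, 104 high; z up. Lid 4 fits it: seated, its plug is in the mouth, its disc rests on the rim all round and its centre point is 1.5 mm above this point.
- caddy_center (a point): Bystander: stainless sachet caddy with paper sachets, 70 x 115 x 50 mm (long side along its y; sachets reach 70 mm high), loose; the point is at its centre, 25 mm above the counter.
- shaker_center (a point): Bystander: round glass salt shaker with a steel cap, 42 mm across, 84 mm high, loose; the point is at its centre, 42 mm above the counter.
Mind the look-alikes: they are no part of the job. What is shaped like the part that bears lid_2_center but orange is not meant. What is shaped like the part that bears lid_1_center but green or orange is not meant.

How it is judged:
By the outcome, as a careful person would: the job done as asked, in the order asked, and still so for the second after the job is handed in, with the robot touching nothing.
It also fails if it takes over 115 s, if anything falls off the work surface, if the arm or the gripper's body presses on something with over 40 N, if the wrist force passes 120 N, or if a joint passes its speed limit or range.

ROBOT

A 7-joint arm with a two-finger parallel gripper is mounted at the origin on the work surface. World frame = base frame: x ahead of the robot, y to its left, z up, the work surface at z = 0. Lengths are in m, angles in rad, forces in N, time in s.
With the tool pointing down it reaches from about 0.425 to 0.95 m from the base axis. Payload 4.7 kg.
Tool frame: the origin (TCP) lies at the very end of the fingers, on their centre line; the grasp point (between the pads) lies 19 mm behind it; z points along the fingers, y is the direction in which the jaws open and shut (so a half turn about z gives the same grasp; the last joint's range is limited). The gripper opens to 87 mm and grips with 3 to 60 N. Pads are 19 mm wide; open, the fingers measure 117 mm over their backs; the gripper's body (75 mm by 190 mm) begins 51 mm behind the grasp point.
Start: joints at [-1.332, 0.469, -0.049, 1.532, 0.024, 1.141, -0.082], TCP at [0.179, 0.651, 0.223] pointing down, gripper open.
Joint ranges: [-2.59, 2.59], [-0.33, 1.99], [-1.39, 1.29], [0.1, 2.45], [-1.04, 4.18], [0.21, 1.99], [-2.66, 2.66]. Speed limits (rad/s): [2.57, 2.57, 3.14, 3.14, 3.14, 3.14, 3.14].

INTERFACE

Orientations are given as [roll, pitch, yaw] about the fixed x, y, z axes, in that order (R = Rz(yaw) Ry(pitch) Rx(roll)).
In Python, from station import sense, camera, get_calibration, robot, spot_in, cut_out, mark_of gives the robot as it stands.
- The arm moves only by the tool play_rows, never from a script. Its argument "plan" is a list of rows, each an object of numbers: "rx", "ry", "rz": the turn, a rotation vector about the world's x, y, z in degrees; "x", "y", "z": the shift along the world's x, y, z in cm; "claw": the gripper's target within -1 to 1 (fully open at 1, half-way at 0, shut at -1). A call has exactly 5 rows; each row shifts and turns the commanded pose from where the row before left it; what a row does not reach is not made up. A row lasts 1/8 s, in which the tool goes at most 62.5 mm and 10.7 degrees, less where a joint would pass 70% of its speed; a pose out of reach is approached as far as the arm can. A call with a gripper value outside its range is refused whole. The fingers move at their own pace and stop on an object; "force" is the grip in N (left out, the last holds). Time passes only in rows, so rows that do not move let the fingers close, or fill a call up. It gives the time, the measured TCP pose, the force and the opening at its end, in the units of the state.
- sense(): the state, without advancing time (a new reading comes with each control period).
- camera(name): name is "scene" or "side" or "wrist"; returns the picture (420x560x3 uint8, red, green, blue); there is no depth.
- get_calibration(name): a dict with "vfov" (degrees; the focal length in pixels is half the picture's height over the tangent of half this angle, whatever the lens; pixels are square), "cx", "cy" (the principal point, pixels), "R" (3x3) and "t" (3): a world point X has camera coordinates R X + t; the wrist camera has in their place "tool_from_camera" (4x4, takes a point from camera to tool coordinates, whose origin is the TCP and whose axes are the flange's). Camera axes: x right, y down, z forward; pixel columns grow to the right and rows downward; lengths in m; the calibration is good to about 2 mm. A picture is of the moment at which its call begins: read the wrist's pose just before it. get_calibration takes no time and is no camera call.
- robot.close_job(): hands the job in, once; it reports no verdict.
Trained networks look in the newest picture that a camera, given by its name, has taken for a name from the list of things; names that differ only in an ending like _2 or _b are one class to them, and where a whole thing is asked for, a point or a joint stands for the part that bears it (a point fixed in the world has none). Each returns a list of dicts, best first, with "score" (0 to 1); they miss things now and then, are a little off and sometimes report something else, mostly with a low value. They report only what shows in the picture. A call takes as long as a camera call. They do not tell look-alikes from the thing itself.
- spot_in(query, camera): "centre" ([x, y, z] in m, in world coordinates, good to about 4 mm: the middle of the surface that is visible of it).
- cut_out(query, camera): "pixels" (420x560 bool, what is visible of it).
- mark_of(query, camera): "centre" ([x, y, z] in m, in world coordinates, good to about 4 mm: a listed point, or the origin of a listed thing).
The state is a dict: "t": time; "q": joint angles; "qd": joint speeds; "effort": joint torques, N m; "tool_pos": TCP position; "eef_rot": TCP orientation; "ft_force": force on the tool from outside, world axes, zero at the start; "wrist_torque": the same for the moment, N m; "grip_width": opening from 0.0 (shut) to 1.0 (fully open).
Only numpy, scipy, OpenCV 4.12 (cv2) and the standard library are available. Lean on these libraries where they do the work, as an engineer would, in place of code of your own. Each camera call takes 0.05 s, during which the arm holds its last target.

## Working session

There is one attempt and no reset: what is moved stays moved. The work goes in short steps, Python scripts to look and compute and a tool call to move; the robot and the scene stay as the last step left them, time stands still between calls to the robot, and variables do not carry over. Pictures are saved under pics/ and viewed, and the job is handed in when it is done.

Besides the shell and the picture viewer there is one more tool, called as name([rows], argument=value, ...), one row to a line, values as JSON. play_rows: Moves the arm, as the interface text tells. Its arguments: {"type":"object","properties":{"plan":{"type":"array"},"force":{"type":"number"}},"required":["plan"]}

```bash
ls; mkdir -p pics; cat > h.py <<'E'
import numpy as np, cv2
from station import sense, camera, get_calibration, robot, spot_in, cut_out, mark_of
def save(img,n): cv2.imwrite('pics/%s.png'%n, cv2.cvtColor(img,cv2.COLOR_RGB2BGR))
def K(c):
    f=210/np.tan(np.radians(c['vfov'])/2); return np.array([[f,0,c['cx']],[0,f,c['cy']],[0,0,1]])
E
python3 - <<'E'
from h import *
s=sense(); print(s)
for n in ['scene','side','wrist']:
    save(camera(n),n+'0'); c=get_calibration(n); print(n,{k:np.round(v,3).tolist() for k,v in c.items() if not isinstance(v,str)})
for q in ['lid_1_center','jar_1_mouth','caddy_center','shaker_center']:
    for n in ['scene','side']:
        for d in mark_of(q,n): print(q,n,round(d['score'],2),np.round(d['centre'],3))
E
```

```text
pics
{'t': 0.0, 'q': array([-1.33187061,  0.46944791, -0.04856894,  1.53369332,  0.02413241,
        1.14100854, -0.08228807]), 'qd': array([-0.00038241, -0.0007564 , -0.00027395, -0.00087604, -0.00075221,
       -0.00086955,  0.00065904]), 'effort': array([-5.84886857e-04, -5.07974231e+01, -8.09376128e-02, -2.36167735e+01,
       -6.13719458e-02,  3.80366296e-02,  1.85822987e-04]), 'tool_pos': array([0.17848382, 0.65034893, 0.22149527]), 'eef_rot': array([-3.13962532e+00,  1.14110522e-04,  2.87380093e+00]), 'ft_force': array([ 0.36815506, -1.0246963 , -0.62701821]), 'wrist_torque': array([ 0.02227438, -0.05056483,  0.02991089]), 'grip_width': 1.000691333748664}
scene {'vfov': 45.662, 'cx': 283.284, 'cy': 214.066, 'R': [[-0.848, 0.53, 0.024], [0.262, 0.457, -0.85], [-0.461, -0.714, -0.527]], 't': [0.342, -0.054, 1.903]}
side {'vfov': 45.363, 'cx': 274.875, 'cy': 212.135, 'R': [[0.76, -0.65, -0.008], [-0.504, -0.582, -0.638], [0.41, 0.489, -0.77]], 't': [-0.299, 0.344, 1.113]}
wrist {'vfov': 65.313, 'cx': 284.093, 'cy': 213.035, 'tool_from_camera': [[-0.001, -0.954, -0.301, 0.083], [1.0, -0.0, -0.001, -0.0], [0.001, -0.301, 0.954, -0.163], [0.0, 0.0, 0.0, 1.0]]}
lid_1_center scene 0.94 [0.267 0.506 0.026]
lid_1_center scene 0.78 [0.404 0.348 0.13 ]
lid_1_center scene 0.73 [0.506 0.522 0.029]
lid_1_center side 0.82 [0.266 0.506 0.027]
lid_1_center side 0.72 [0.504 0.516 0.03 ]
lid_1_center side 0.6 [0.404 0.349 0.129]
jar_1_mouth scene 0.88 [ 0.584 -0.258  0.062]
jar_1_mouth scene 0.53 [ 0.45  -0.008  0.076]
jar_1_mouth side 0.9 [ 0.586 -0.255  0.067]
caddy_center scene 0.77 [0.59  0.247 0.021]
caddy_center scene 0.74 [0.399 0.346 0.063]
caddy_center scene 0.41 [ 0.454 -0.008  0.078]
caddy_center side 0.57 [0.582 0.248 0.026]
shaker_center scene 0.52 [0.397 0.183 0.036]
shaker_center side 0.76 [0.392 0.185 0.04 ]
```

View pics/scene0.png

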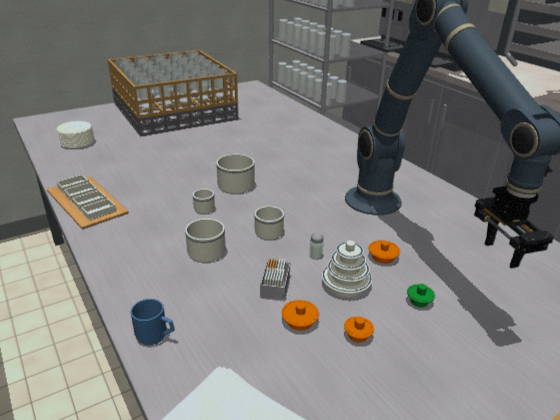

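View pics/side0.png

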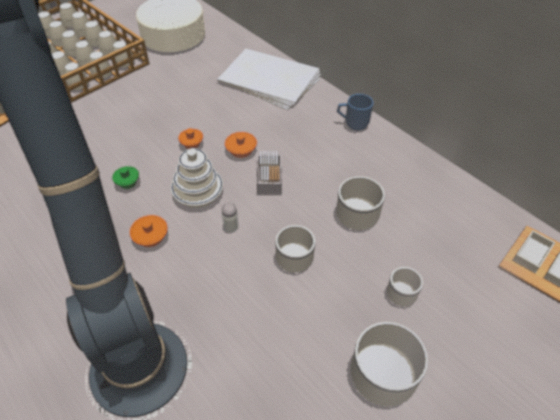

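View pics/wrist0.png

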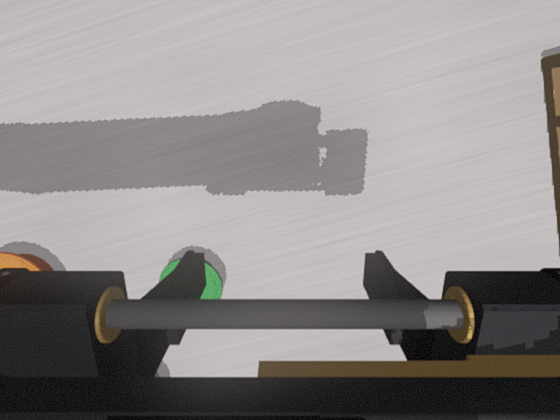

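The white stack is at about (348,265) in the scene view. The jars are at (204,201) for jar 1, (269,222) for jar 2, (206,240) for jar 3 and (236,174) for jar 4. The orange and green lids are the decoys. Next I'll refine positions by fitting circles to the cut-outs.

```bash
python3 - <<'E'
from h import *
import pickle
D={}
for n in ['scene','side']:
    D[n]=camera(n)
    for q in ['jar_2_mouth','lid_4_center']:
        D[n,q]=cut_out(q,n)
        for d in D[n,q]:
            m=d['pixels']; ys,xs=np.nonzero(m); print(n,q,round(d['score'],2),m.sum(),xs.min(),xs.max(),ys.min(),ys.max())
    for q in ['jar_1_mouth','lid_1_center']:
        for f in (spot_in,mark_of):
            for d in f(q,n): print(f.__name__,q,n,round(d['score'],2),np.round(d['centre'],3))
pickle.dump(D,open('d.pkl','wb'))
for n,b in (('scene',(150,130,430,340)),('side',(150,130,450,410))):
    x0,y0,x1,y1=b; im=D[n][y0:y1,x0:x1]; save(cv2.resize(im,None,fx=2.1 if n=='side' else 2.8,fy=2.1 if n=='side' else 2.8,interpolation=cv2.INTER_CUBIC),'z'+n)
E
```

```text
scene jar_2_mouth 0.56 807 255 282 207 239
scene lid_4_center 0.93 517 322 370 269 297
call jar_1_mouth scene 0.79 [ 0.589 -0.234  0.041]
call jar_1_mouth scene 0.97 [ 0.583 -0.26   0.064]
call lid_1_center scene 0.69 [0.512 0.531 0.032]
call lid_1_center scene 0.67 [0.276 0.515 0.03 ]
call lid_1_center scene 0.66 [0.417 0.359 0.13 ]
call lid_1_center scene 0.9 [0.264 0.509 0.025]
call lid_1_center scene 0.8 [0.408 0.348 0.13 ]
call lid_1_center scene 0.62 [0.504 0.519 0.029]
side lid_4_center 0.72 640 171 223 176 206
side lid_4_center 0.3 1558 274 315 225 272
call jar_1_mouth side 0.69 [ 0.592 -0.256  0.041]
call jar_1_mouth side 0.56 [ 0.696 -0.004  0.051]
call jar_1_mouth side 0.87 [ 0.583 -0.254  0.07 ]
call lid_1_center side 0.58 [0.398 0.34  0.13 ]
call lid_1_center side 0.57 [0.492 0.509 0.036]
call lid_1_center side 0.57 [0.259 0.495 0.028]
call lid_1_center side 0.22 [0.37  0.311 0.069]
call lid_1_center side 0.89 [0.503 0.518 0.033]
call lid_1_center side 0.66 [0.404 0.353 0.126]
call lid_1_center side 0.64 [0.266 0.506 0.029]
```

```bash
cat >> h.py <<'E'
def proj(c,X):
    R=np.array(c['R']);t=np.array(c['t']); p=X@R.T+t; k=K(c); return np.c_[k[0,0]*p[:,0]/p[:,2]+k[0,2],k[1,1]*p[:,1]/p[:,2]+k[1,2]]
def backp(c,uv,z):
    R=np.array(c['R']);t=np.array(c['t']);k=K(c)
    d=R.T@np.linalg.solve(k,np.array([uv[0],uv[1],1.])); o=-R.T@t
    return o+d*(z-o[2])/d[2]
def circ(x,y,z,r,n=120):
    a=np.linspace(0,2*np.pi,n,endpoint=False); return np.c_[x+r*np.cos(a),y+r*np.sin(a),np.full(n,z)]
JR={1:(.038,.033,.066),2:(.049,.044,.078),3:(.0605,.0555,.090),4:(.073,.068,.104)}
LR={1:.039,2:.050,3:.0615,4:.074}
E
python3 - <<'E'
from h import *
import pickle
D=pickle.load(open('d.pkl','rb'))
cs={n:get_calibration(n) for n in ('scene','side')}
print('scene',[ (j,np.round(backp(cs['scene'],uv,JR[j][2]),3)) for j,uv in {1:(204,196),2:(269,215),3:(205,231),4:(236,165)}.items()])
print('side',[ (j,np.round(backp(cs['side'],uv,JR[j][2]),3)) for j,uv in {1:(406,281),2:(296,243),3:(361,192),4:(391,353)}.items()])
from station import mark_of
for n in ('scene','side'):
    camera(n)
    for q in ['jar_2_mouth','jar_3_mouth','jar_4_mouth','lid_2_center','lid_3_center','lid_4_center']:
        print(n,q,[(round(d['score'],2),np.round(d['centre'],3).tolist()) for d in mark_of(q,n)])
print(sense()['t'])
E
```

```text
scene [(1, array([ 0.588, -0.236,  0.066])), (2, array([0.464, 0.004, 0.078])), (3, array([0.692, 0.003, 0.09 ])), (4, array([ 0.411, -0.331,  0.104]))]
side [(1, array([ 0.577, -0.257,  0.066])), (2, array([ 0.45 , -0.014,  0.078])), (3, array([ 0.684, -0.009,  0.09 ])), (4, array([ 0.398, -0.359,  0.104]))]
scene jar_2_mouth [(0.74, [0.455, -0.01, 0.078])]
scene jar_3_mouth [(0.9, [0.684, -0.016, 0.088]), (0.32, [0.395, 0.183, 0.035])]
scene jar_4_mouth [(0.65, [0.398, -0.361, 0.102])]
scene lid_2_center [(0.82, [0.599, 0.404, 0.032]), (0.69, [0.214, 0.295, 0.032]), (0.68, [0.4, 0.346, 0.096])]
scene lid_3_center [(0.87, [0.403, 0.345, 0.064]), (0.17, [0.4, 0.344, 0.096])]
scene lid_4_center [(0.74, [0.4, 0.34, 0.028])]
side jar_2_mouth [(0.58, [0.454, -0.009, 0.08])]
side jar_3_mouth [(0.88, [0.689, -0.01, 0.09])]
side jar_4_mouth [(0.86, [0.4, -0.364, 0.102])]
side lid_2_center [(0.63, [0.4, -0.366, 0.103]), (0.62, [0.206, 0.293, 0.026]), (0.56, [0.603, 0.4, 0.026])]
side lid_3_center [(0.84, [0.4, 0.344, 0.062]), (0.27, [0.584, -0.258, 0.068])]
side lid_4_center [(0.98, [0.397, 0.342, 0.029])]
1.95
```

View pics/zscene.png

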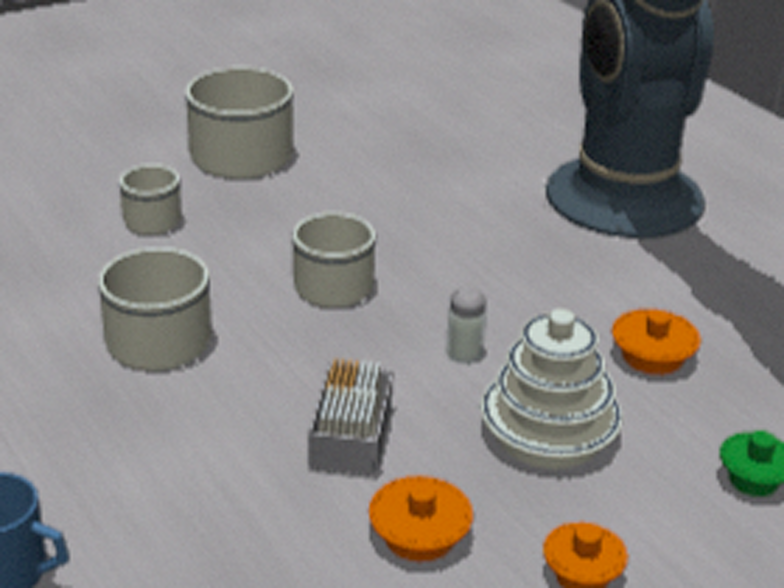

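View pics/zside.png

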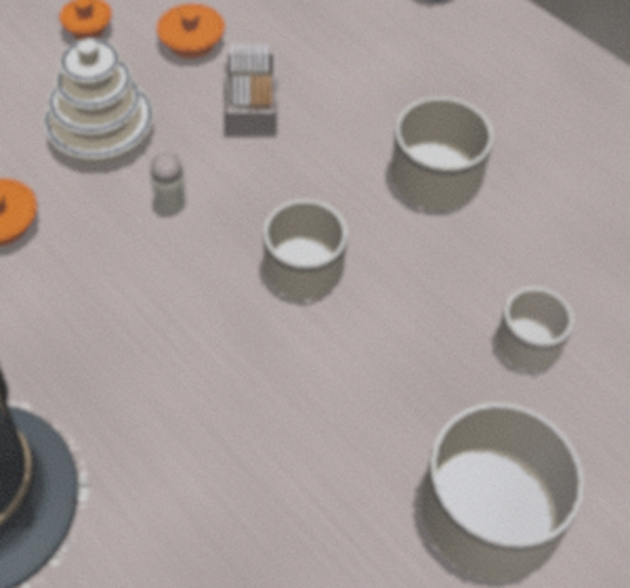

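play_rows([
  {"x": 2.8,"y": -3.8,"z": 1},
  {"x": 2.8,"y": -3.8,"z": 1},
  {"x": 2.8,"y": -3.8,"z": 1},
  {"x": 2.8,"y": -3.8},
  {"x": 2.8,"y": -3.8},
], force=20)

```text
invalid input
```

play_rows([
  {"x": 2.8,"y": -3.8},
  {"x": 2.8,"y": -3.8},
  {"x": 2.8,"y": -3.8},
  {},
  {},
])

```text
invalid input
```

```bash
cat >> h.py <<'E'
from scipy.spatial.transform import Rotation as Ro
def wcal():
    s=sense(); c=get_calibration('wrist'); T=np.eye(4); T[:3,:3]=Ro.from_euler('xyz',s['eef_rot']).as_matrix(); T[:3,3]=s['tool_pos']
    W=T@np.array(c['tool_from_camera']); c['R']=W[:3,:3].T; c['t']=-W[:3,:3].T@W[:3,3]; return c,s
E
python3 - <<'E'
from h import *
c,s=wcal(); im=camera('wrist'); print(s['t'],s['tool_pos'],s['eef_rot'],s['ft_force'])
for q in ['lid_1_center','lid_4_center']: print([(round(d['score'],2),np.round(d['centre'],4).tolist()) for d in mark_of(q,'wrist')])
v=im.copy()
for p,col in ((circ(.404,.348,.132,.039),(255,0,0)),(circ(.404,.348,.156,.013),(0,255,0)),(circ(.399,.342,.033,.074),(0,0,255))):
    for u in proj(c,p): cv2.circle(v,tuple(int(round(a)) for a in u),0,col,-1)
save(v,'w1')
E
```

```text
1.95 [0.17854421 0.65098542 0.22258876] [ 3.14147386e+00 -4.67061960e-05  2.87390077e+00] [ 0.87508695  0.21207882 -0.34637416]
[(0.88, [0.2626, 0.5047, 0.0275])]
[]
```

View pics/w1.png

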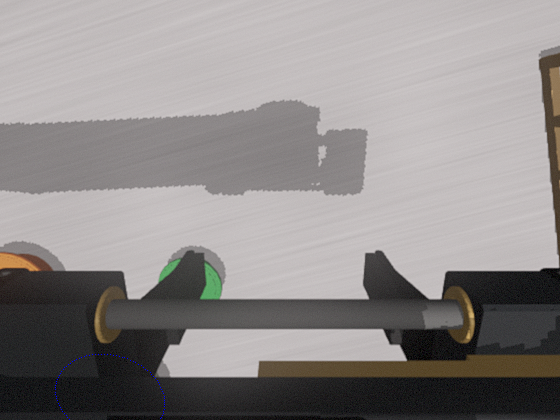

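The moves were refused, and the arm hasn't moved. Each row seems to need every key, so I'll resend with them filled in.

play_rows([
  {"x": 2.8,"y": -3.8,"z": 1,"rx": 0,"ry": 0,"rz": 0,"claw": 1},
  {"x": 2.8,"y": -3.8,"z": 1,"rx": 0,"ry": 0,"rz": 0,"claw": 1},
  {"x": 2.8,"y": -3.8,"z": 1,"rx": 0,"ry": 0,"rz": 0,"claw": 1},
  {"x": 2.8,"y": -3.8,"z": 0,"rx": 0,"ry": 0,"rz": 0,"claw": 1},
  {"x": 2.8,"y": -3.8,"z": 0,"rx": 0,"ry": 0,"rz": 0,"claw": 1},
], force=20)

```text
t: 2.72
tool_pos: [0.3195, 0.4597, 0.253]
eef_rot: [3.141, 0.0, 2.874]
ft_force: [-0.1, 1.0, 0.9]
grip_width: 0.999
```

play_rows([
  {"x": 2.8,"y": -3.7,"z": 0,"rx": 0,"ry": 0,"rz": 0,"claw": 1},
  {"x": 2.8,"y": -3.7,"z": 0,"rx": 0,"ry": 0,"rz": 0,"claw": 1},
  {"x": 2.8,"y": -3.7,"z": 0,"rx": 0,"ry": 0,"rz": 0,"claw": 1},
  {"x": 0,"y": 0,"z": 0,"rx": 0,"ry": 0,"rz": 0,"claw": 1},
  {"x": 0,"y": 0,"z": 0,"rx": 0,"ry": 0,"rz": 0,"claw": 1},
])

```text
t: 3.35
tool_pos: [0.4022, 0.3505, 0.2527]
eef_rot: [3.141, -0.0, 2.874]
ft_force: [-0.4, 0.5, 0.2]
grip_width: 1.001
```

```bash
cat > look.py <<'E'
from h import *
import sys
# usage: look.py name circles "x,y,z,r;..."
c,s=wcal(); im=camera('wrist'); print(s['t'],np.round(s['tool_pos'],4),np.round(s['eef_rot'],4),np.round(s['ft_force'],2),round(s['grip_width'],3))
cols=[(255,0,0),(0,255,0),(0,0,255),(255,0,255),(0,255,255)]
v=im.copy()
for i,a in enumerate(sys.argv[2].split(';') if len(sys.argv)>2 and sys.argv[2] else []):
    x,y,z,r=map(float,a.split(','))
    for u in proj(c,circ(x,y,z,r,60)): cv2.circle(v,tuple(int(round(a)) for a in u),0,cols[i%5],-1)
save(v,sys.argv[1]); save(im,sys.argv[1]+'_raw')
for q in sys.argv[3:]: print(q,[(round(d['score'],2),np.round(d['centre'],4).tolist()) for d in mark_of(q,'wrist')])
E
python3 look.py w2 ".404,.348,.132,.039;.404,.348,.156,.013;.399,.342,.033,.074;.4,.346,.099,.05" lid_1_center lid_2_center lid_3_center lid_4_center
```

```text
3.35 [0.4022 0.3505 0.2527] [ 3.1408e+00 -4.0000e-04  2.8742e+00] [-0.4   0.49  0.24] 1.001
lid_1_center [(0.96, [0.3985, 0.3484, 0.1278]), (0.86, [0.2641, 0.5081, 0.0299]), (0.61, [0.4979, 0.5205, 0.0262])]
lid_2_center [(0.89, [0.2135, 0.2963, 0.0289]), (0.62, [0.5969, 0.3984, 0.0265])]
lid_3_center []
lid_4_center []
```

View pics/w2.png

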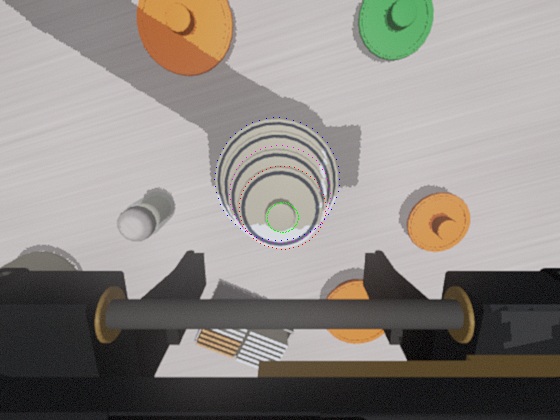

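```bash
cat > zoom.py <<'E'
import cv2,sys
n,x0,y0,x1,y1=sys.argv[1],*map(int,sys.argv[2:6])
im=cv2.imread('pics/%s.png'%n)[y0:y1,x0:x1]; f=min(780/im.shape[1],580/im.shape[0])
cv2.imwrite('pics/%s_z.png'%n,cv2.resize(im,None,fx=f,fy=f,interpolation=cv2.INTER_NEAREST))
print('scale',f)
E
python3 zoom.py w2 200 100 360 260
```

```text
scale 3.625
```

View pics/w2_z.png

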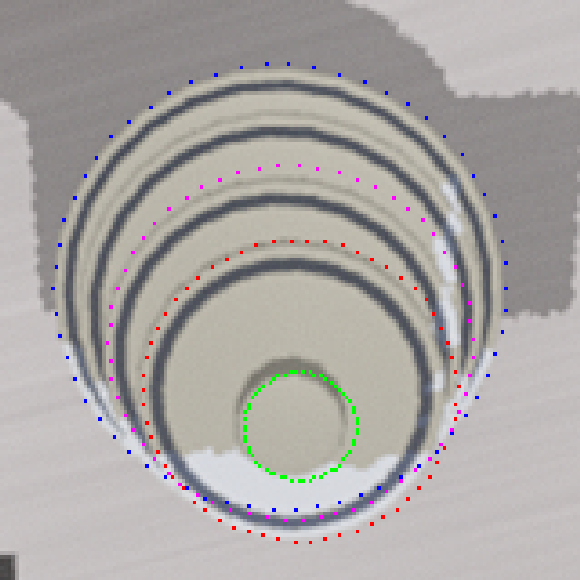

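play_rows([
  {"x": -0.2,"y": -0.35,"z": -4,"rx": 0,"ry": 0,"rz": 0,"claw": 0.6},
  {"x": 0,"y": 0,"z": -4,"rx": 0,"ry": 0,"rz": 0,"claw": 0.2},
  {"x": 0,"y": 0,"z": -2.5,"rx": 0,"ry": 0,"rz": 0,"claw": 0.1},
  {"x": 0,"y": 0,"z": -1,"rx": 0,"ry": 0,"rz": 0,"claw": 0.1},
  {"x": 0,"y": 0,"z": 0,"rx": 0,"ry": 0,"rz": 0,"claw": 0.1},
])

```text
t: 4.22
tool_pos: [0.4004, 0.3468, 0.1375]
eef_rot: [-3.141, -0.0, 2.874]
ft_force: [-0.0, -0.5, 0.2]
grip_width: 0.576
```

```bash

python3 look.py w3 ".4,.347,.132,.039;.4,.347,.156,.013" lid_1_center; python3 zoom.py w3 150 130 450 350
```

```text
4.225 [0.4004 0.3468 0.1375] [-3.1412e+00 -3.0000e-04  2.8744e+00] [-0.04 -0.53  0.2 ] 0.576
lid_1_center [(0.98, [0.4016, 0.3456, 0.1231]), (0.89, [0.4983, 0.5253, 0.0243])]
scale 2.6
```

View pics/w3_z.png

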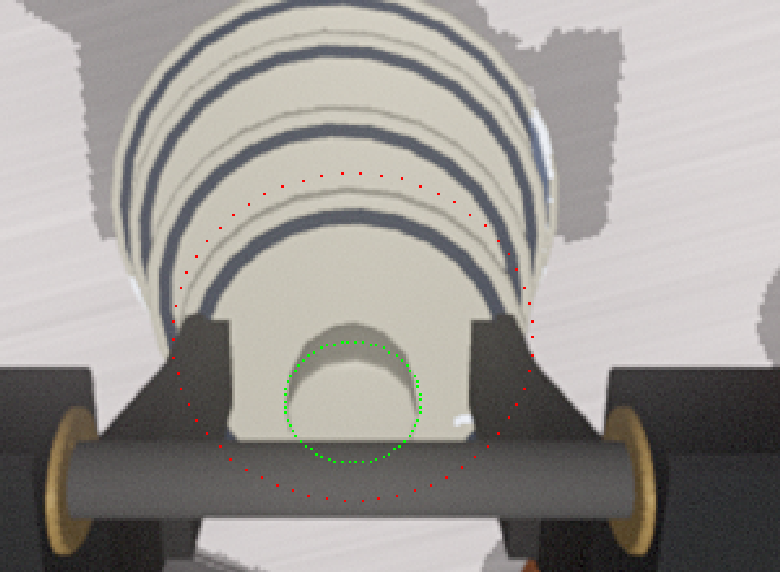

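play_rows([
  {"x": 0.3,"y": -0.1,"z": -0.2,"rx": 0,"ry": 0,"rz": 0,"claw": 0.1},
  {"x": 0,"y": 0,"z": 0,"rx": 0,"ry": 0,"rz": 0,"claw": -1},
  {"x": 0,"y": 0,"z": 0,"rx": 0,"ry": 0,"rz": 0,"claw": -1},
  {"x": 0,"y": 0,"z": 0,"rx": 0,"ry": 0,"rz": 0,"claw": -1},
  {"x": 0,"y": 0,"z": 0,"rx": 0,"ry": 0,"rz": 0,"claw": -1},
], force=20)

```text
t: 4.95
tool_pos: [0.4036, 0.3455, 0.1356]
eef_rot: [3.141, -0.0, 2.874]
ft_force: [0.5, 0.1, 0.6]
grip_width: 0.292
```

```bash

python3 look.py w4 ".4035,.346,.132,.039;.4035,.346,.156,.013" ; python3 zoom.py w4 150 130 450 350
```

```text
4.95 [0.4036 0.3455 0.1356] [ 3.1414 -0.      2.8739] [0.45 0.1  0.58] 0.292
scale 2.6
```

View pics/w4_z.png

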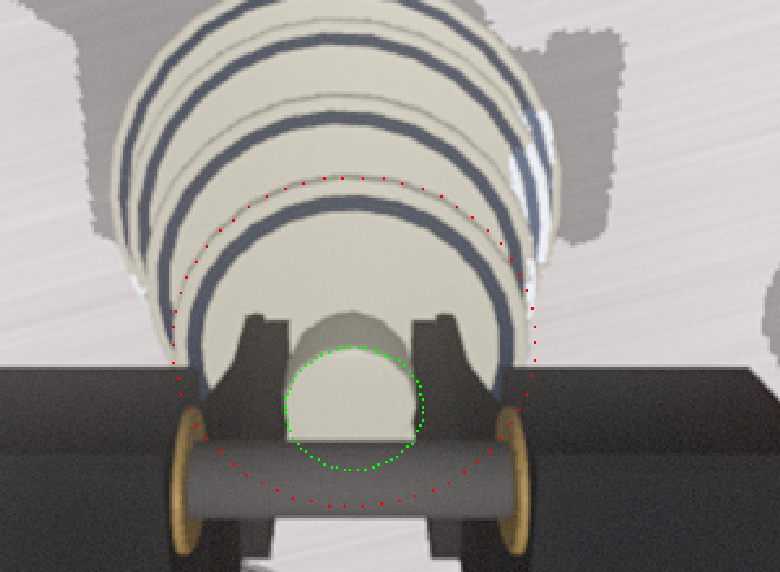

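play_rows([
  {"x": 0,"y": 0,"z": 0.8,"rx": 0,"ry": 0,"rz": 0,"claw": -1},
  {"x": 0,"y": 0,"z": 1.2,"rx": 0,"ry": 0,"rz": 0,"claw": -1},
  {"x": 0,"y": 0,"z": 2,"rx": 0,"ry": 0,"rz": 0,"claw": -1},
  {"x": 0,"y": 0,"z": 3,"rx": 0,"ry": 0,"rz": 0,"claw": -1},
  {"x": 0,"y": 0,"z": 0.5,"rx": 0,"ry": 0,"rz": 0,"claw": -1},
])

```text
t: 5.62
tool_pos: [0.4047, 0.3465, 0.2132]
eef_rot: [3.137, 0.002, 2.874]
ft_force: [0.1, 0.2, -0.7]
grip_width: 0.294
```

```bash

python3 look.py w5 ".4035,.346,.206,.039" lid_2_center lid_3_center lid_4_center; python3 zoom.py w5 150 80 450 350
```

```text
5.625 [0.4047 0.3465 0.2132] [3.1370e+00 2.4000e-03 2.8737e+00] [ 0.14  0.17 -0.66] 0.294
lid_2_center [(0.77, [0.2129, 0.2941, 0.0368]), (0.76, [0.4034, 0.3446, 0.0959])]
lid_3_center []
lid_4_center []
scale 2.1481481481481484
```

View pics/w5_z.png

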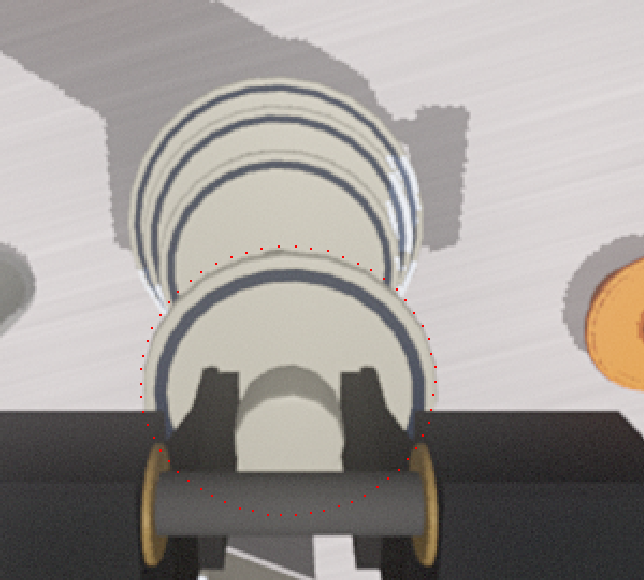

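play_rows([
  {"x": 0.8,"y": -2.5,"z": 0,"rx": 0,"ry": 0,"rz": 0,"claw": -1},
  {"x": 1.6,"y": -5,"z": 0,"rx": 0,"ry": 0,"rz": 0,"claw": -1},
  {"x": 1.6,"y": -5,"z": 0,"rx": 0,"ry": 0,"rz": 0,"claw": -1},
  {"x": 1.6,"y": -5,"z": 0,"rx": 0,"ry": 0,"rz": 0,"claw": -1},
  {"x": 1.6,"y": -5,"z": 0,"rx": 0,"ry": 0,"rz": 0,"claw": -1},
])

```text
t: 6.45
tool_pos: [0.4752, 0.1187, 0.2096]
eef_rot: [-3.141, -0.001, 2.874]
ft_force: [0.7, 0.4, -0.1]
grip_width: 0.296
```

play_rows([
  {"x": 1.6,"y": -5,"z": 0,"rx": 0,"ry": 0,"rz": 0,"claw": -1},
  {"x": 1.6,"y": -5,"z": 0,"rx": 0,"ry": 0,"rz": 0,"claw": -1},
  {"x": 1.6,"y": -5,"z": 0,"rx": 0,"ry": 0,"rz": 0,"claw": -1},
  {"x": 1.6,"y": -5,"z": 0,"rx": 0,"ry": 0,"rz": 0,"claw": -1},
  {"x": 1.6,"y": -5,"z": 0,"rx": 0,"ry": 0,"rz": 0,"claw": -1},
])

```text
t: 7.08
tool_pos: [0.5553, -0.1309, 0.2093]
eef_rot: [-3.141, -0.002, 2.874]
ft_force: [0.8, 0.6, -0.7]
grip_width: 0.29
```

play_rows([
  {"x": 1.6,"y": -5,"z": 0,"rx": 0,"ry": 0,"rz": 0,"claw": -1},
  {"x": 1.6,"y": -5,"z": 0,"rx": 0,"ry": 0,"rz": 0,"claw": -1},
  {"x": 1,"y": -3,"z": 0,"rx": 0,"ry": 0,"rz": 0,"claw": -1},
  {"x": 0,"y": 0,"z": 0,"rx": 0,"ry": 0,"rz": 0,"claw": -1},
  {"x": 0,"y": 0,"z": 0,"rx": 0,"ry": 0,"rz": 0,"claw": -1},
])

```text
t: 7.7
tool_pos: [0.5971, -0.2582, 0.2092]
eef_rot: [3.141, -0.003, 2.875]
ft_force: [0.1, 1.0, 0.2]
grip_width: 0.291
```

```bash

python3 look.py w6 ".584,-.257,.066,.038;.584,-.257,.066,.033" jar_1_mouth
```

```text
7.7 [ 0.5971 -0.2582  0.2092] [ 3.1406e+00 -2.7000e-03  2.8745e+00] [0.08 0.96 0.16] 0.291
jar_1_mouth [(0.94, [0.5848, -0.2566, 0.0647])]
```

View pics/w6.png

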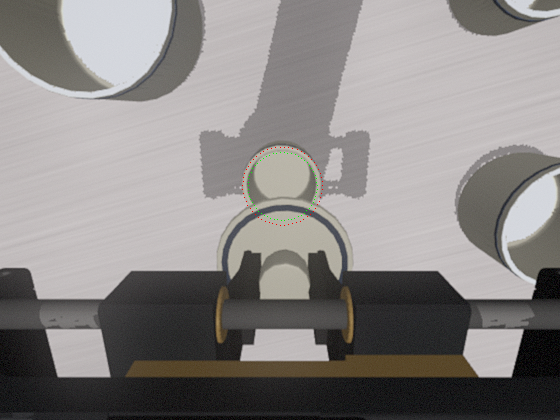

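play_rows([
  {"x": -1.3,"y": 0.15,"z": -3,"rx": 0,"ry": 0,"rz": 0,"claw": -1},
  {"x": 0,"y": 0,"z": -3.5,"rx": 0,"ry": 0,"rz": 0,"claw": -1},
  {"x": 0,"y": 0,"z": -2.5,"rx": 0,"ry": 0,"rz": 0,"claw": -1},
  {"x": 0,"y": 0,"z": -1.2,"rx": 0,"ry": 0,"rz": 0,"claw": -1},
  {"x": 0,"y": 0,"z": 0,"rx": 0,"ry": 0,"rz": 0,"claw": -1},
])

```text
t: 8.43
tool_pos: [0.5844, -0.2571, 0.1082]
eef_rot: [3.141, -0.001, 2.875]
ft_force: [-0.5, 0.0, 0.4]
grip_width: 0.292
```

```bash

python3 look.py w7 ".5845,-.2565,.066,.038;.5845,-.2565,.066,.033;.584,-.2565,.103,.039"; python3 zoom.py w7 150 130 450 350
python3 - <<'E'
from h import *
for n in ('side','scene'): save(camera(n),n+'7')
E
python3 zoom.py side7 340 230 480 330
```

```text
8.425 [ 0.5844 -0.2571  0.1082] [ 3.1412e+00 -1.2000e-03  2.8748e+00] [-0.52  0.02  0.41] 0.292
scale 2.6
scale 5.571428571428571
```

View pics/w7_z.png

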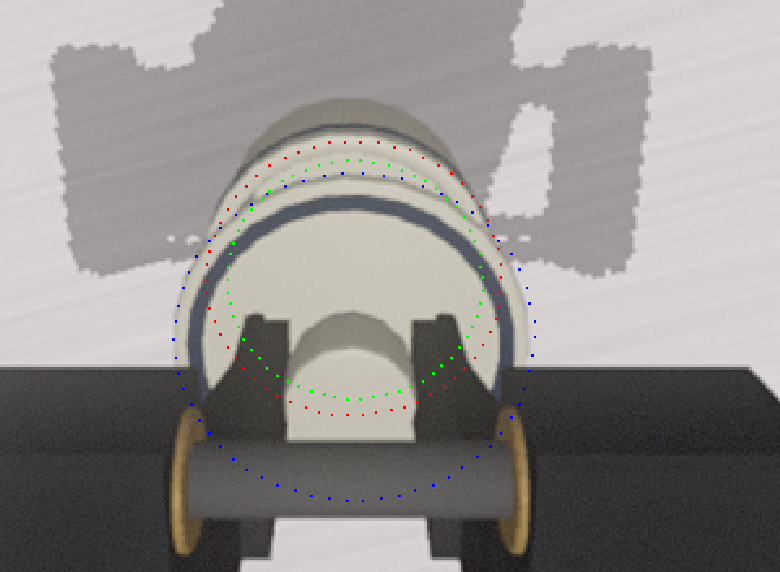

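View pics/side7_z.png

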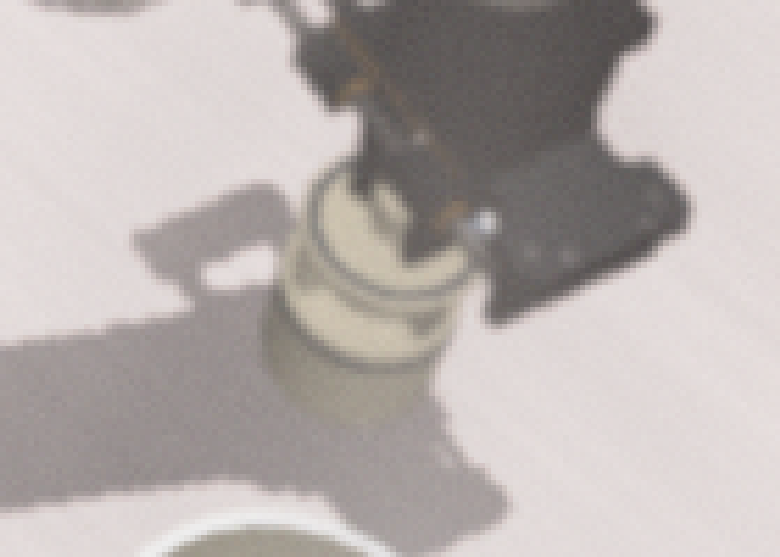

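View pics/scene7.png

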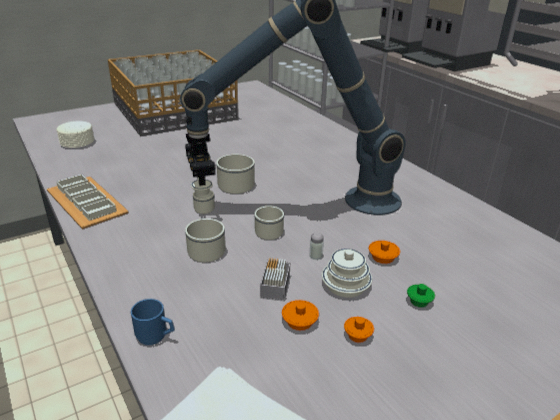

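```bash
python3 - <<'E'
import cv2,numpy as np
im=cv2.imread('pics/w7_raw.png')[160:260,220:350].astype(float)
a=np.clip((im-70)*255/150,0,255)
g=a.astype('uint8'); g=cv2.resize(g,None,fx=5.8,fy=5.8,interpolation=cv2.INTER_CUBIC)
cv2.imwrite('pics/w7_e.png',g)
r=cv2.imread('pics/w7_raw.png',0); print(r[165:215,284].tolist())
E
```

```text
[151, 155, 143, 128, 128, 129, 132, 127, 131, 131, 135, 125, 97, 87, 113, 136, 161, 195, 209, 205, 198, 193, 185, 191, 195, 198, 196, 197, 196, 197, 196, 179, 149, 163, 190, 202, 200, 200, 200, 177, 109, 88, 92, 91, 86, 115, 175, 201, 198, 197]
```

View pics/w7_e.png

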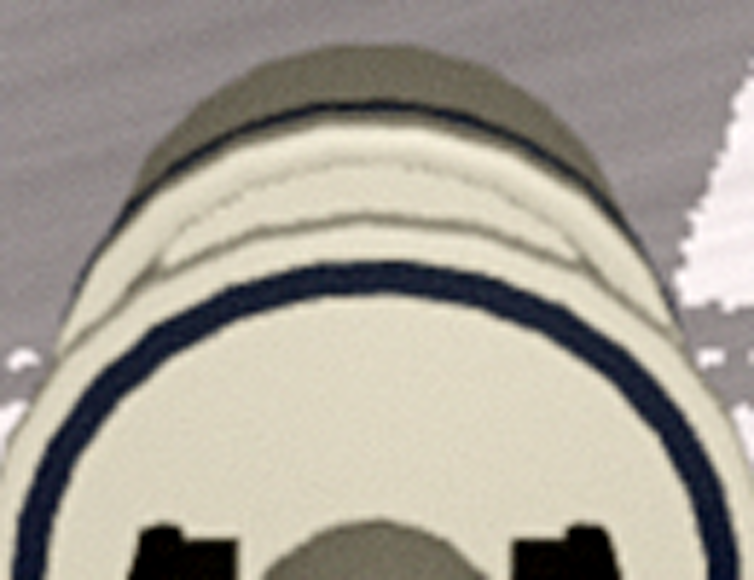

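```bash
python3 - <<'E'
import cv2,numpy as np
im=cv2.imread('pics/w6_raw.png')[130:240,220:350].astype(float)
a=np.clip((im-70)*255/150,0,255)
b=cv2.imread('pics/w6.png')[130:240,220:350]
raw=cv2.imread('pics/w6_raw.png')[130:240,220:350]
m=(np.abs(b.astype(int)-raw).sum(2)>0); a[m]=b[m]
g=cv2.resize(a.astype('uint8'),None,fx=5.2,fy=5.2,interpolation=cv2.INTER_NEAREST)
cv2.imwrite('pics/w6_e.png',g)
E
```

View pics/w6_e.png

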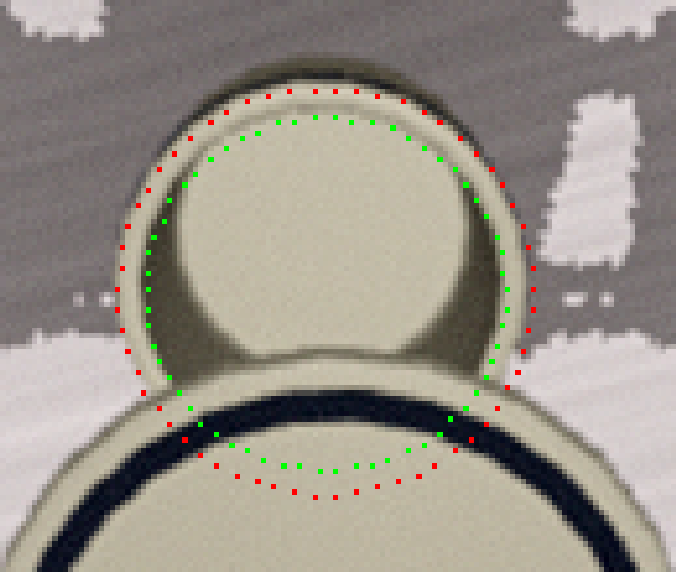

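play_rows([
  {"x": -0.2,"y": 0.05,"z": 0,"rx": 0,"ry": 0,"rz": 0,"claw": -1},
  {"x": 0,"y": 0,"z": -1,"rx": 0,"ry": 0,"rz": 0,"claw": -1},
  {"x": 0,"y": 0,"z": -1,"rx": 0,"ry": 0,"rz": 0,"claw": -1},
  {"x": 0,"y": 0,"z": -0.7,"rx": 0,"ry": 0,"rz": 0,"claw": -1},
  {"x": 0,"y": 0,"z": -0.2,"rx": 0,"ry": 0,"rz": 0,"claw": -1},
])

```text
t: 9.2
tool_pos: [0.5821, -0.2573, 0.0785]
eef_rot: [3.141, -0.002, 2.874]
ft_force: [0.2, 0.1, -0.9]
grip_width: 0.293
```

```bash
cat > enh.py <<'E'
import cv2,numpy as np,sys
n,x0,y0,x1,y1=sys.argv[1],*map(int,sys.argv[2:6]); lo,hi=(70,220) if len(sys.argv)<8 else map(int,sys.argv[6:8])
raw=cv2.imread('pics/%s_raw.png'%n)[y0:y1,x0:x1]; b=cv2.imread('pics/%s.png'%n)[y0:y1,x0:x1]
a=np.clip((raw.astype(float)-lo)*255/(hi-lo),0,255); m=np.abs(b.astype(int)-raw).sum(2)>0; a[m]=b[m]
f=min(780/a.shape[1],580/a.shape[0]); cv2.imwrite('pics/%s_e.png'%n,cv2.resize(a.astype('uint8'),None,fx=f,fy=f,interpolation=cv2.INTER_NEAREST)); print('scale',f)
E
python3 look.py w8 ".5822,-.2565,.066,.038;.5822,-.2565,.066,.033"; python3 enh.py w8 200 170 370 290
```

```text
9.2 [ 0.5821 -0.2573  0.0785] [ 3.1415e+00 -1.6000e-03  2.8738e+00] [ 0.23  0.13 -0.92] 0.293
scale 4.588235294117647
```

View pics/w8_e.png

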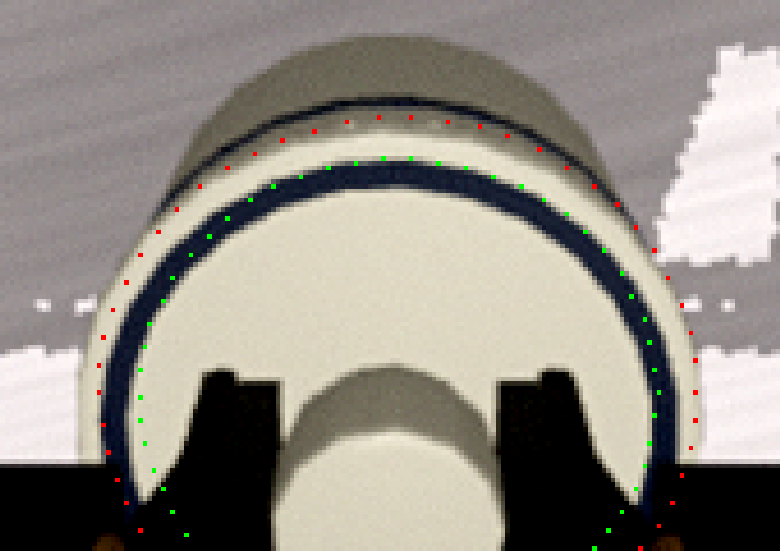

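play_rows([
  {"x": 0,"y": 0,"z": -0.1,"rx": 0,"ry": 0,"rz": 0,"claw": -1},
  {"x": 0,"y": 0,"z": -0.1,"rx": 0,"ry": 0,"rz": 0,"claw": -1},
  {"x": 0,"y": 0,"z": -0.1,"rx": 0,"ry": 0,"rz": 0,"claw": -1},
  {"x": 0,"y": 0,"z": 0,"rx": 0,"ry": 0,"rz": 0,"claw": -1},
  {"x": 0,"y": 0,"z": 0,"rx": 0,"ry": 0,"rz": 0,"claw": -1},
])

```text
t: 9.88
tool_pos: [0.5827, -0.2576, 0.0768]
eef_rot: [3.142, 0.0, 2.874]
ft_force: [0.6, -0.1, -0.1]
grip_width: 0.29
```

play_rows([
  {"x": 0,"y": 0,"z": -0.1,"rx": 0,"ry": 0,"rz": 0,"claw": -1},
  {"x": 0,"y": 0,"z": 0,"rx": 0,"ry": 0,"rz": 0,"claw": -1},
  {"x": 0,"y": 0,"z": 0,"rx": 0,"ry": 0,"rz": 0,"claw": -1},
  {"x": 0,"y": 0,"z": 0,"rx": 0,"ry": 0,"rz": 0,"claw": -1},
  {"x": 0,"y": 0,"z": 0,"rx": 0,"ry": 0,"rz": 0,"claw": -1},
])

```text
t: 10.5
tool_pos: [0.5829, -0.2576, 0.0766]
eef_rot: [3.141, 0.001, 2.874]
ft_force: [-1.9, 0.3, 5.7]
grip_width: 0.293
```

```bash

python3 look.py w9 ".5822,-.2565,.066,.038;.5822,-.2565,.066,.033"; python3 enh.py w9 200 170 370 290; python3 -c "
from h import *
for i in range(3): camera('wrist'); s=sense(); print(s['tool_pos'],s['ft_force'])"
```

```text
10.5 [ 0.5829 -0.2576  0.0766] [3.1413e+00 7.0000e-04 2.8739e+00] [-1.9   0.33  5.7 ] 0.293
scale 4.588235294117647
[ 0.5828561  -0.25766286  0.07663977] [-1.04535576  0.59434611  5.89530616]
[ 0.58285554 -0.25764445  0.07660584] [-1.76614927  1.23789386  6.03144315]
[ 0.58283292 -0.25766721  0.07662519] [-1.15314259  1.67281013  6.09514656]
```

View pics/w9_e.png

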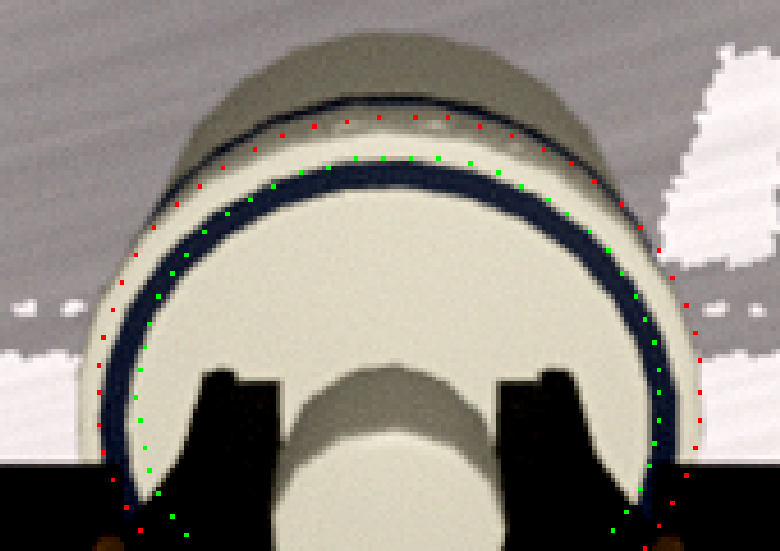

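play_rows([
  {"x": -0.1,"y": 0,"z": 0,"rx": 0,"ry": 0,"rz": 0,"claw": -1},
  {"x": 0,"y": 0,"z": 0,"rx": 0,"ry": 0,"rz": 0,"claw": -1},
  {"x": 0,"y": 0,"z": 0,"rx": 0,"ry": 0,"rz": 0,"claw": -1},
  {"x": 0,"y": 0,"z": 0,"rx": 0,"ry": 0,"rz": 0,"claw": -1},
  {"x": 0,"y": 0,"z": 0,"rx": 0,"ry": 0,"rz": 0,"claw": -1},
])

```text
t: 11.32
tool_pos: [0.5827, -0.2576, 0.0766]
eef_rot: [3.141, 0.002, 2.874]
ft_force: [0.8, 1.0, 6.7]
grip_width: 0.294
```

```bash
python3 -c "
from h import *
for i in range(3): camera('wrist'); s=sense(); print(s['tool_pos'],s['ft_force'],s['wrist_torque'])"
```

```text
[ 0.58273205 -0.25760573  0.07659632] [0.90292905 1.77841513 5.88612109] [ 0.09446742 -0.02508735 -0.02459545]
[ 0.58271853 -0.25761615  0.07658475] [0.30269641 1.05304092 6.11766451] [ 0.04444053 -0.030487    0.00053472]
[ 0.58272    -0.25762764  0.07659199] [1.32786611 0.39145521 6.62062677] [ 0.16958196 -0.01677925 -0.06150562]
```

play_rows([
  {"x": 0,"y": 0,"z": 0,"rx": 0,"ry": 0,"rz": 0,"claw": -0.2},
  {"x": 0,"y": 0,"z": 0,"rx": 0,"ry": 0,"rz": 0,"claw": -0.1},
  {"x": 0,"y": 0,"z": 0,"rx": 0,"ry": 0,"rz": 0,"claw": 0},
  {"x": 0,"y": 0,"z": 0,"rx": 0,"ry": 0,"rz": 0,"claw": 0},
  {"x": 0,"y": 0,"z": 0,"rx": 0,"ry": 0,"rz": 0,"claw": 0},
])

```text
t: 12.1
tool_pos: [0.5815, -0.2576, 0.0754]
eef_rot: [3.142, -0.0, 2.874]
ft_force: [-0.1, -0.1, 0.3]
grip_width: 0.496
```

play_rows([
  {"x": 0,"y": 0,"z": 1,"rx": 0,"ry": 0,"rz": 0,"claw": 0},
  {"x": 0,"y": 0,"z": 2,"rx": 0,"ry": 0,"rz": 0,"claw": 0},
  {"x": 0,"y": 0,"z": 3,"rx": 0,"ry": 0,"rz": 0,"claw": 0},
  {"x": 0,"y": 0,"z": 3,"rx": 0,"ry": 0,"rz": 0,"claw": 0},
  {"x": 0,"y": 0,"z": 2,"rx": 0,"ry": 0,"rz": 0,"claw": 0.2},
])

```text
t: 12.72
tool_pos: [0.5824, -0.2582, 0.1891]
eef_rot: [-3.141, 0.004, 2.874]
ft_force: [0.2, 0.1, -0.2]
grip_width: 0.545
```

```bash

python3 look.py w10 ".5822,-.2565,.066,.038;.5822,-.2565,.072,.039" lid_1_center; python3 enh.py w10 200 130 370 260; python3 -c "
from h import *
save(camera('side'),'side10'); save(camera('scene'),'scene10')"; python3 zoom.py side10 340 230 480 330
```

```text
12.725 [ 0.5824 -0.2582  0.1891] [-3.1414  0.0039  2.8736] [ 0.21  0.07 -0.22] 0.545
lid_1_center [(0.64, [0.5805, -0.2573, 0.0666])]
scale 4.461538461538462
scale 5.571428571428571
```

View pics/w10_e.png

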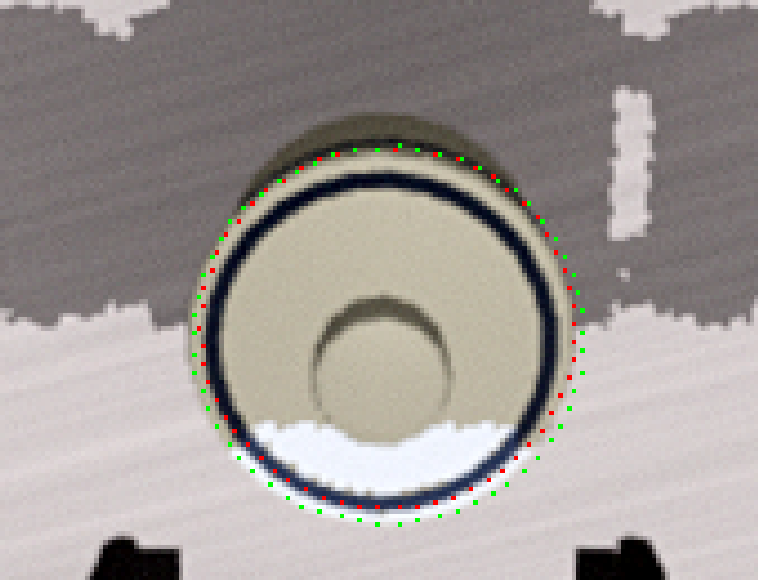

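View pics/side10_z.png

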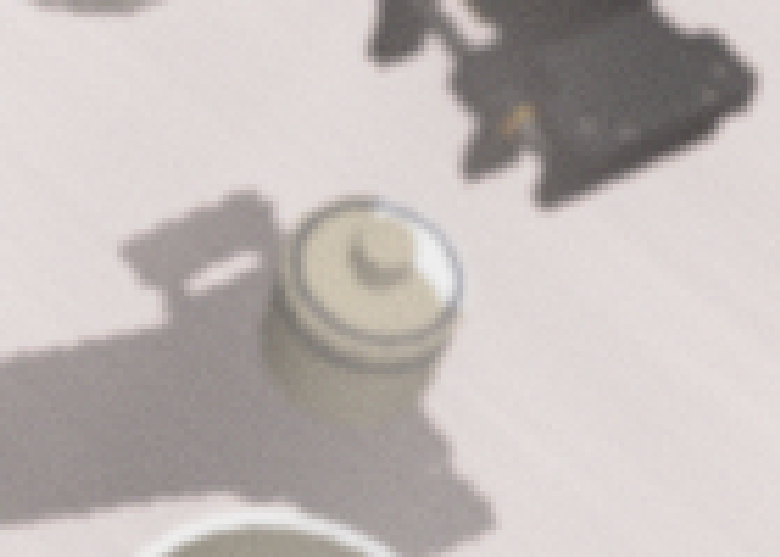

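play_rows([
  {"x": -0.8,"y": 2.5,"z": 1,"rx": 0,"ry": 0,"rz": 0,"claw": 0.2},
  {"x": -1.5,"y": 5,"z": 0,"rx": 0,"ry": 0,"rz": 0,"claw": 0.2},
  {"x": -1.5,"y": 5,"z": 0,"rx": 0,"ry": 0,"rz": 0,"claw": 0.2},
  {"x": -1.5,"y": 5,"z": 0,"rx": 0,"ry": 0,"rz": 0,"claw": 0.2},
  {"x": -1.5,"y": 5,"z": 0,"rx": 0,"ry": 0,"rz": 0,"claw": 0.2},
])

```text
t: 13.55
tool_pos: [0.5122, -0.0309, 0.1947]
eef_rot: [-3.141, -0.002, 2.874]
ft_force: [0.4, -0.3, 1.0]
grip_width: 0.6
```

play_rows([
  {"x": -1.5,"y": 5,"z": 0,"rx": 0,"ry": 0,"rz": 0,"claw": 0.2},
  {"x": -1.5,"y": 5,"z": 0,"rx": 0,"ry": 0,"rz": 0,"claw": 0.2},
  {"x": -1.5,"y": 5,"z": 0,"rx": 0,"ry": 0,"rz": 0,"claw": 0.2},
  {"x": -1.5,"y": 5,"z": 0,"rx": 0,"ry": 0,"rz": 0,"claw": 0.2},
  {"x": -1.5,"y": 5,"z": 0,"rx": 0,"ry": 0,"rz": 0,"claw": 0.2},
])

```text
t: 14.18
tool_pos: [0.4373, 0.2187, 0.1948]
eef_rot: [-3.141, -0.001, 2.874]
ft_force: [0.7, 0.5, 1.4]
grip_width: 0.603
```

play_rows([
  {"x": -1.5,"y": 5,"z": 0,"rx": 0,"ry": 0,"rz": 0,"claw": 0.2},
  {"x": -1.5,"y": 5,"z": -1,"rx": 0,"ry": 0,"rz": 0,"claw": 0.2},
  {"x": -0.5,"y": 2.5,"z": -1,"rx": 0,"ry": 0,"rz": 0,"claw": 0.2},
  {"x": 0,"y": 0,"z": 0,"rx": 0,"ry": 0,"rz": 0,"claw": 0.2},
  {"x": 0,"y": 0,"z": 0,"rx": 0,"ry": 0,"rz": 0,"claw": 0.2},
])

```text
t: 14.8
tool_pos: [0.4039, 0.3409, 0.1752]
eef_rot: [-3.14, -0.0, 2.872]
ft_force: [0.1, -0.0, -0.8]
grip_width: 0.605
```

```bash

python3 look.py w11 ".402,.345,.099,.05;.402,.345,.123,.013;.402,.3445,.066,.0615;.4,.343,.033,.074" lid_2_center lid_3_center lid_4_center; python3 enh.py w11 190 80 380 270
```

```text
14.8 [0.4039 0.3409 0.1752] [-3.1399e+00 -1.0000e-04  2.8724e+00] [ 0.06 -0.04 -0.84] 0.605
lid_2_center [(0.92, [0.4013, 0.3432, 0.0929])]
lid_3_center []
lid_4_center []
scale 3.0526315789473686
```

View pics/w11_e.png

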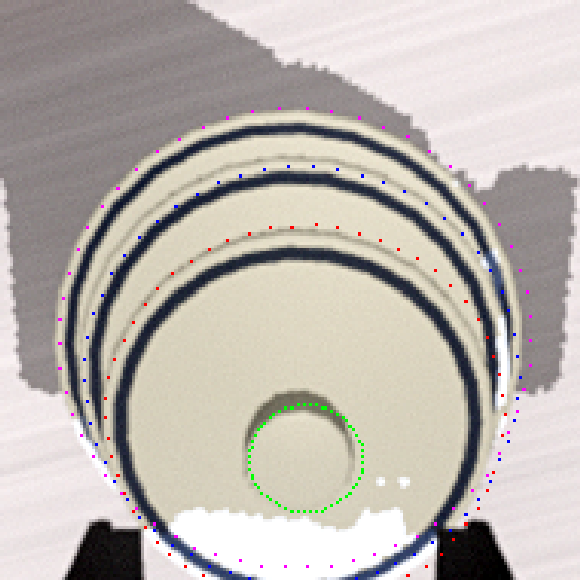

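play_rows([
  {"x": -0.1,"y": 0.25,"z": -3.5,"rx": 0,"ry": 0,"rz": 0,"claw": 0.1},
  {"x": 0,"y": 0,"z": -2.5,"rx": 0,"ry": 0,"rz": 0,"claw": 0.1},
  {"x": 0,"y": 0,"z": -1.1,"rx": 0,"ry": 0,"rz": 0,"claw": 0.1},
  {"x": 0,"y": 0,"z": -0.1,"rx": 0,"ry": 0,"rz": 0,"claw": 0},
  {"x": 0,"y": 0,"z": 0,"rx": 0,"ry": 0,"rz": 0,"claw": -0.2},
])

```text
t: 15.62
tool_pos: [0.4033, 0.3453, 0.1045]
eef_rot: [3.14, 0.001, 2.873]
ft_force: [-0.0, 0.8, -0.1]
grip_width: 0.457
```

```bash

python3 look.py w12 ".4025,.3436,.099,.05;.4025,.3436,.123,.013"; python3 enh.py w12 170 130 400 320
```

```text
15.625 [0.4033 0.3453 0.1045] [3.1400e+00 9.0000e-04 2.8734e+00] [-0.04  0.81 -0.08] 0.457
scale 3.0526315789473686
```

View pics/w12_e.png

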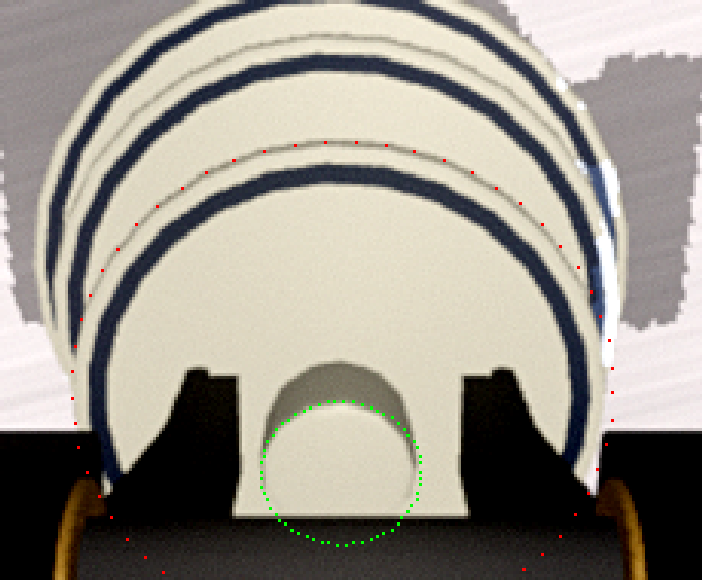

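play_rows([
  {"x": -0.05,"y": -0.15,"z": -0.15,"rx": 0,"ry": 0,"rz": 0,"claw": -0.2},
  {"x": 0,"y": 0,"z": 0,"rx": 0,"ry": 0,"rz": 0,"claw": -1},
  {"x": 0,"y": 0,"z": 0,"rx": 0,"ry": 0,"rz": 0,"claw": -1},
  {"x": 0,"y": 0,"z": 0,"rx": 0,"ry": 0,"rz": 0,"claw": -1},
  {"x": 0,"y": 0,"z": 0,"rx": 0,"ry": 0,"rz": 0,"claw": -1},
], force=25)

```text
t: 16.3
tool_pos: [0.4022, 0.3436, 0.1022]
eef_rot: [3.141, 0.0, 2.874]
ft_force: [0.5, -0.5, 2.1]
grip_width: 0.288
```

play_rows([
  {"x": 0,"y": 0,"z": 0.8,"rx": 0,"ry": 0,"rz": 0,"claw": -1},
  {"x": 0,"y": 0,"z": 1.2,"rx": 0,"ry": 0,"rz": 0,"claw": -1},
  {"x": 0,"y": 0,"z": 2,"rx": 0,"ry": 0,"rz": 0,"claw": -1},
  {"x": 0,"y": 0,"z": 3,"rx": 0,"ry": 0,"rz": 0,"claw": -1},
  {"x": 0,"y": 0,"z": 2,"rx": 0,"ry": 0,"rz": 0,"claw": -1},
])

```text
t: 16.92
tool_pos: [0.4025, 0.3438, 0.1942]
eef_rot: [3.14, 0.001, 2.874]
ft_force: [-0.3, -0.5, -1.5]
grip_width: 0.294
```

```bash

python3 look.py w13 "" lid_3_center lid_4_center
```

```text
16.925 [0.4025 0.3438 0.1942] [3.1396e+00 1.0000e-03 2.8737e+00] [-0.31 -0.46 -1.45] 0.294
lid_3_center []
lid_4_center []
```

View pics/w13.png

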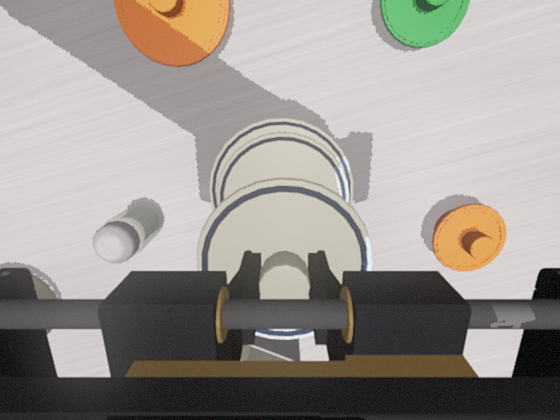

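play_rows([
  {"x": 1.2,"y": -3,"z": 0.5,"rx": 0,"ry": 0,"rz": 0,"claw": -1},
  {"x": 1.2,"y": -5,"z": 0,"rx": 0,"ry": 0,"rz": 0,"claw": -1},
  {"x": 1.2,"y": -5,"z": 0,"rx": 0,"ry": 0,"rz": 0,"claw": -1},
  {"x": 1.2,"y": -5,"z": 0,"rx": 0,"ry": 0,"rz": 0,"claw": -1},
  {"x": 1.2,"y": -5,"z": 0,"rx": 0,"ry": 0,"rz": 0,"claw": -1},
])

```text
t: 17.7
tool_pos: [0.4615, 0.1116, 0.1962]
eef_rot: [-3.141, -0.001, 2.874]
ft_force: [0.8, 0.0, -1.8]
grip_width: 0.294
```

play_rows([
  {"x": 1,"y": -5,"z": 0,"rx": 0,"ry": 0,"rz": 0,"claw": -1},
  {"x": 1,"y": -5,"z": 0,"rx": 0,"ry": 0,"rz": 0,"claw": -1},
  {"x": 0,"y": -2.5,"z": 0,"rx": 0,"ry": 0,"rz": 0,"claw": -1},
  {"x": 0,"y": 0,"z": 0,"rx": 0,"ry": 0,"rz": 0,"claw": -1},
  {"x": 0,"y": 0,"z": 0,"rx": 0,"ry": 0,"rz": 0,"claw": -1},
])

```text
t: 18.32
tool_pos: [0.4816, -0.0103, 0.1965]
eef_rot: [3.141, -0.001, 2.875]
ft_force: [0.2, -0.3, -1.1]
grip_width: 0.293
```

```bash

python3 look.py w14 ".4545,-.0095,.078,.049;.4545,-.0095,.078,.044" jar_2_mouth; python3 enh.py w14 180 50 400 240
```

```text
18.325 [ 0.4816 -0.0103  0.1965] [ 3.1414e+00 -1.4000e-03  2.8752e+00] [ 0.25 -0.29 -1.06] 0.293
jar_2_mouth [(0.79, [0.4533, -0.0086, 0.0742])]
scale 3.0526315789473686
```

View pics/w14_e.png

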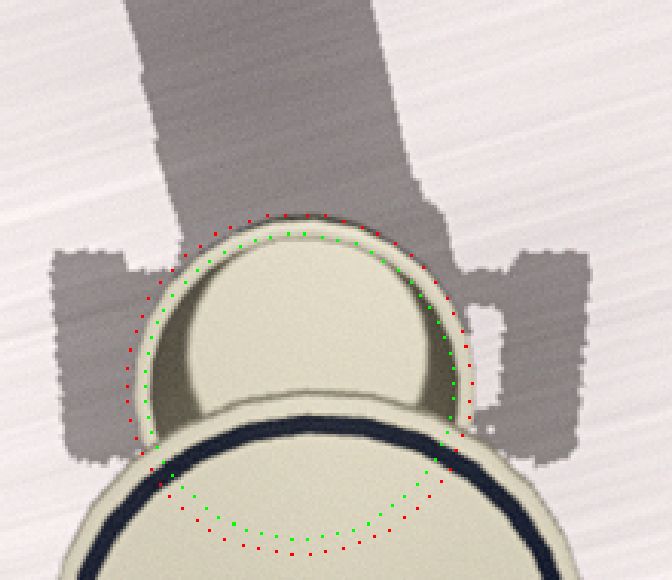

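play_rows([
  {"x": -1.4,"y": 0.1,"z": -2,"rx": 0,"ry": 0,"rz": 0,"claw": -1},
  {"x": -1.3,"y": 0.1,"z": -2.5,"rx": 0,"ry": 0,"rz": 0,"claw": -1},
  {"x": 0,"y": 0,"z": -2,"rx": 0,"ry": 0,"rz": 0,"claw": -1},
  {"x": 0,"y": 0,"z": -1.2,"rx": 0,"ry": 0,"rz": 0,"claw": -1},
  {"x": 0,"y": 0,"z": 0,"rx": 0,"ry": 0,"rz": 0,"claw": -1},
])

```text
t: 19.05
tool_pos: [0.4548, -0.0089, 0.1195]
eef_rot: [-3.141, -0.001, 2.875]
ft_force: [0.4, 0.0, -1.2]
grip_width: 0.29
```

```bash

python3 look.py w15 ".4548,-.0082,.078,.049;.4548,-.0082,.078,.044;.4545,-.0085,.1157,.05"; python3 enh.py w15 170 110 400 300
```

```text
19.05 [ 0.4548 -0.0089  0.1195] [-3.1411e+00 -1.4000e-03  2.8751e+00] [ 0.36  0.01 -1.19] 0.29
scale 3.0526315789473686
```

View pics/w15_e.png

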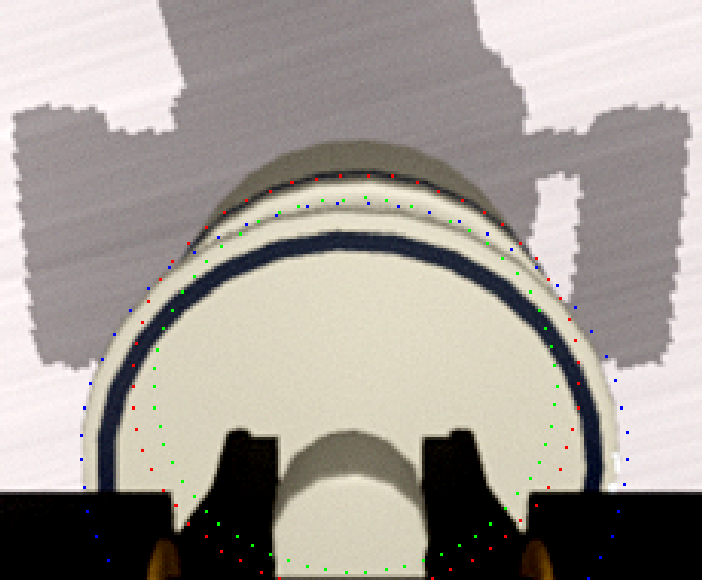

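play_rows([
  {"x": 0.05,"y": 0.05,"z": -0.8,"rx": 0,"ry": 0,"rz": 0,"claw": -1},
  {"x": 0,"y": 0,"z": -1,"rx": 0,"ry": 0,"rz": 0,"claw": -1},
  {"x": 0,"y": 0,"z": -0.8,"rx": 0,"ry": 0,"rz": 0,"claw": -1},
  {"x": 0,"y": 0,"z": -0.3,"rx": 0,"ry": 0,"rz": 0,"claw": -1},
  {"x": 0,"y": 0,"z": 0,"rx": 0,"ry": 0,"rz": 0,"claw": -1},
])

```text
t: 19.73
tool_pos: [0.4555, -0.0091, 0.0908]
eef_rot: [-3.141, -0.001, 2.874]
ft_force: [0.2, 0.0, -0.9]
grip_width: 0.289
```

play_rows([
  {"x": 0,"y": 0,"z": -0.1,"rx": 0,"ry": 0,"rz": 0,"claw": -1},
  {"x": 0,"y": 0,"z": -0.1,"rx": 0,"ry": 0,"rz": 0,"claw": -1},
  {"x": 0,"y": 0,"z": 0,"rx": 0,"ry": 0,"rz": 0,"claw": -1},
  {"x": 0,"y": 0,"z": 0,"rx": 0,"ry": 0,"rz": 0,"claw": -1},
  {"x": 0,"y": 0,"z": 0,"rx": 0,"ry": 0,"rz": 0,"claw": -1},
])

```text
t: 20.35
tool_pos: [0.4556, -0.009, 0.0891]
eef_rot: [3.141, 0.0, 2.874]
ft_force: [-0.0, -0.3, -1.6]
grip_width: 0.292
```

play_rows([
  {"x": 0,"y": 0,"z": -0.1,"rx": 0,"ry": 0,"rz": 0,"claw": -1},
  {"x": 0,"y": 0,"z": -0.05,"rx": 0,"ry": 0,"rz": 0,"claw": -1},
  {"x": 0,"y": 0,"z": 0,"rx": 0,"ry": 0,"rz": 0,"claw": -1},
  {"x": 0,"y": 0,"z": 0,"rx": 0,"ry": 0,"rz": 0,"claw": -1},
  {"x": 0,"y": 0,"z": 0,"rx": 0,"ry": 0,"rz": 0,"claw": -1},
])

```text
t: 20.98
tool_pos: [0.4557, -0.009, 0.0879]
eef_rot: [3.141, 0.0, 2.874]
ft_force: [-2.3, 0.1, 5.4]
grip_width: 0.291
```

play_rows([
  {"x": 0,"y": 0,"z": 0,"rx": 0,"ry": 0,"rz": 0,"claw": -0.3},
  {"x": 0,"y": 0,"z": 0,"rx": 0,"ry": 0,"rz": 0,"claw": -0.1},
  {"x": 0,"y": 0,"z": 0,"rx": 0,"ry": 0,"rz": 0,"claw": 0},
  {"x": 0,"y": 0,"z": 0,"rx": 0,"ry": 0,"rz": 0,"claw": 0},
  {"x": 0,"y": 0,"z": 0,"rx": 0,"ry": 0,"rz": 0,"claw": 0.1},
])

```text
t: 21.6
tool_pos: [0.4556, -0.009, 0.0875]
eef_rot: [3.142, -0.0, 2.874]
ft_force: [-0.7, -0.4, -0.0]
grip_width: 0.526
```

play_rows([
  {"x": 0,"y": 0,"z": 1,"rx": 0,"ry": 0,"rz": 0,"claw": 0.1},
  {"x": 0,"y": 0,"z": 2,"rx": 0,"ry": 0,"rz": 0,"claw": 0.1},
  {"x": 0,"y": 0,"z": 3,"rx": 0,"ry": 0,"rz": 0,"claw": 0.1},
  {"x": 0,"y": 0,"z": 3,"rx": 0,"ry": 0,"rz": 0,"claw": 0.1},
  {"x": 0,"y": 0,"z": 1,"rx": 0,"ry": 0,"rz": 0,"claw": 0.1},
])

```text
t: 22.22
tool_pos: [0.4567, -0.009, 0.1897]
eef_rot: [3.14, 0.004, 2.874]
ft_force: [-0.2, 0.3, -0.4]
grip_width: 0.546
```

```bash

python3 look.py w16 ".4548,-.0085,.078,.049;.4548,-.0085,.084,.05" lid_2_center; python3 enh.py w16 180 100 400 290; python3 -c "
from h import *
save(camera('side'),'side16')"; python3 zoom.py side16 240 200 380 300
```

```text
22.225 [ 0.4567 -0.009   0.1897] [3.1396 0.0036 2.8737] [-0.24  0.28 -0.4 ] 0.546
lid_2_center [(0.76, [0.4566, -0.0068, 0.0811]), (0.58, [0.5833, 0.245, 0.024])]
scale 3.0526315789473686
scale 5.571428571428571
```

View pics/w16_e.png

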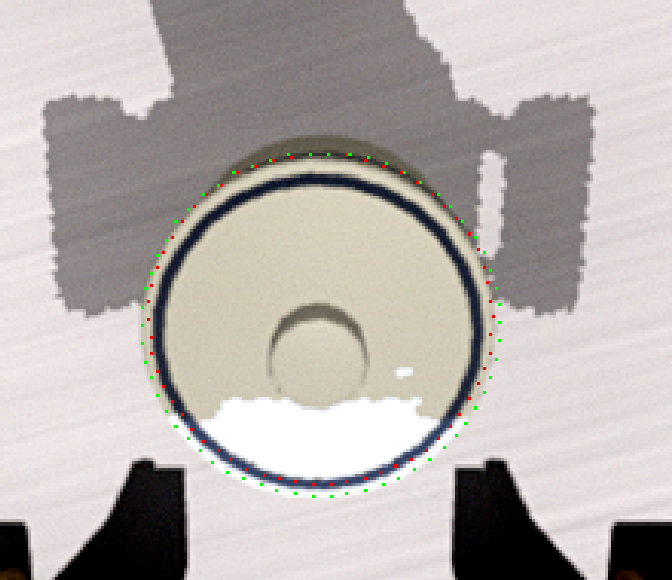

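View pics/side16_z.png

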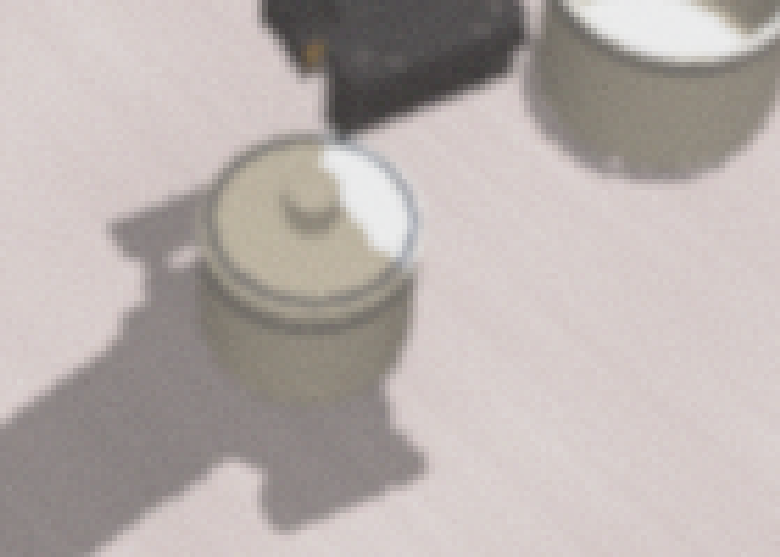

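play_rows([
  {"x": 0.4,"y": 3,"z": 0,"rx": 0,"ry": 0,"rz": 0,"claw": 0.1},
  {"x": 0,"y": 5,"z": 0,"rx": 0,"ry": 0,"rz": 0,"claw": 0.1},
  {"x": -0.4,"y": 5,"z": 0,"rx": 0,"ry": 0,"rz": 0,"claw": 0.1},
  {"x": -0.8,"y": 5,"z": 0,"rx": 0,"ry": 0,"rz": 0,"claw": 0.1},
  {"x": -1,"y": 5,"z": 0,"rx": 0,"ry": 0,"rz": 0,"claw": 0.1},
])

```text
t: 23.0
tool_pos: [0.4365, 0.222, 0.1861]
eef_rot: [-3.14, -0.002, 2.874]
ft_force: [1.0, 0.2, 0.4]
grip_width: 0.546
```

play_rows([
  {"x": -1.2,"y": 5,"z": 0,"rx": 0,"ry": 0,"rz": 0,"claw": 0.1},
  {"x": -1.2,"y": 5,"z": -1,"rx": 0,"ry": 0,"rz": 0,"claw": 0.1},
  {"x": -1,"y": 2.2,"z": -2,"rx": 0,"ry": 0,"rz": 0,"claw": 0.1},
  {"x": 0,"y": 0,"z": -1,"rx": 0,"ry": 0,"rz": 0,"claw": 0.1},
  {"x": 0,"y": 0,"z": 0,"rx": 0,"ry": 0,"rz": 0,"claw": 0.1},
])

```text
t: 23.62
tool_pos: [0.4034, 0.3408, 0.146]
eef_rot: [-3.138, -0.001, 2.872]
ft_force: [-0.0, -0.1, 0.3]
grip_width: 0.549
```

```bash

python3 look.py w17 ".402,.344,.066,.0615;.402,.344,.09,.013;.4,.343,.033,.074" lid_3_center lid_4_center; python3 enh.py w17 180 90 400 290
```

```text
23.625 [0.4034 0.3408 0.146 ] [-3.1378e+00 -1.2000e-03  2.8723e+00] [-0.01 -0.11  0.33] 0.549
lid_3_center [(0.72, [0.399, 0.3427, 0.0605])]
lid_4_center []
scale 2.9
```

View pics/w17_e.png

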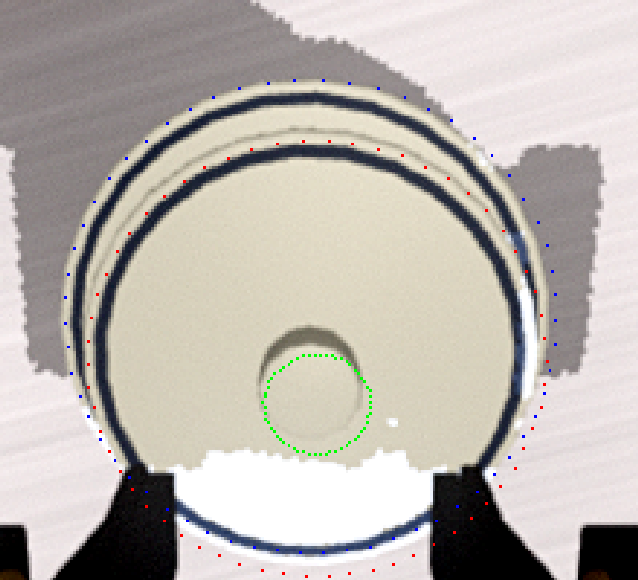

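play_rows([
  {"x": -0.4,"y": 0.2,"z": -3.5,"rx": 0,"ry": 0,"rz": 0,"claw": 0.1},
  {"x": 0,"y": 0,"z": -2.5,"rx": 0,"ry": 0,"rz": 0,"claw": 0.1},
  {"x": 0,"y": 0,"z": -1.2,"rx": 0,"ry": 0,"rz": 0,"claw": 0.1},
  {"x": 0,"y": 0,"z": -0.1,"rx": 0,"ry": 0,"rz": 0,"claw": 0},
  {"x": 0,"y": 0,"z": 0,"rx": 0,"ry": 0,"rz": 0,"claw": -0.2},
])

```text
t: 24.4
tool_pos: [0.4004, 0.3453, 0.0755]
eef_rot: [3.14, 0.001, 2.873]
ft_force: [-0.4, -0.0, -0.0]
grip_width: 0.459
```

```bash

python3 look.py w18 ".399,.3433,.066,.0615;.399,.3433,.09,.013"; python3 enh.py w18 170 130 400 320
```

```text
24.4 [0.4004 0.3453 0.0755] [3.1398e+00 9.0000e-04 2.8733e+00] [-0.41 -0.02 -0.02] 0.459
scale 3.0526315789473686
```

View pics/w18_e.png

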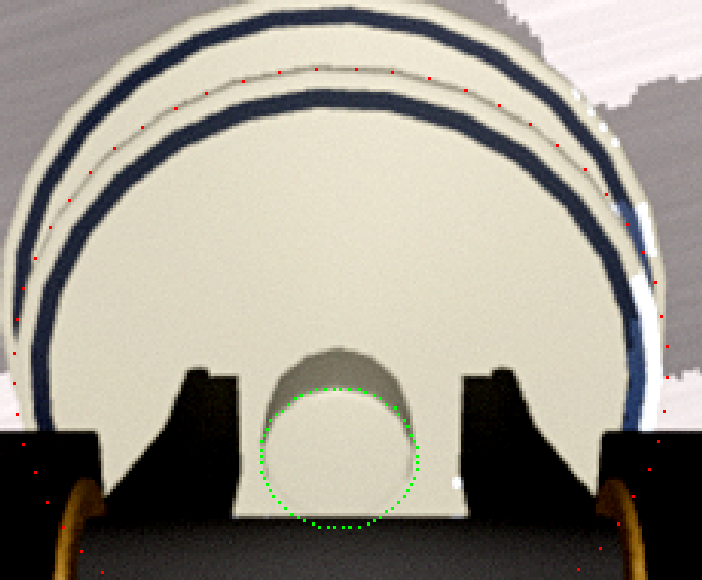

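play_rows([
  {"x": -0.1,"y": -0.15,"z": -0.5,"rx": 0,"ry": 0,"rz": 0,"claw": -0.2},
  {"x": 0,"y": 0,"z": 0,"rx": 0,"ry": 0,"rz": 0,"claw": -1},
  {"x": 0,"y": 0,"z": 0,"rx": 0,"ry": 0,"rz": 0,"claw": -1},
  {"x": 0,"y": 0,"z": 0,"rx": 0,"ry": 0,"rz": 0,"claw": -1},
  {"x": 0,"y": 0,"z": 0,"rx": 0,"ry": 0,"rz": 0,"claw": -1},
], force=30)

```text
t: 25.08
tool_pos: [0.3986, 0.3435, 0.0696]
eef_rot: [-3.142, -0.0, 2.874]
ft_force: [-0.2, 0.5, 0.5]
grip_width: 0.287
```

play_rows([
  {"x": 0,"y": 0,"z": 0.8,"rx": 0,"ry": 0,"rz": 0,"claw": -1},
  {"x": 0,"y": 0,"z": 1.2,"rx": 0,"ry": 0,"rz": 0,"claw": -1},
  {"x": 0,"y": 0,"z": 2,"rx": 0,"ry": 0,"rz": 0,"claw": -1},
  {"x": 0,"y": 0,"z": 3.5,"rx": 0,"ry": 0,"rz": 0,"claw": -1},
  {"x": 0,"y": 0,"z": 3.5,"rx": 0,"ry": 0,"rz": 0,"claw": -1},
])

```text
t: 25.7
tool_pos: [0.3984, 0.3433, 0.1812]
eef_rot: [3.141, 0.0, 2.874]
ft_force: [1.1, 0.8, -2.9]
grip_width: 0.289
```

```bash

python3 look.py w19 "" lid_4_center
```

```text
25.7 [0.3984 0.3433 0.1812] [3.1414e+00 1.0000e-04 2.8738e+00] [ 1.06  0.83 -2.88] 0.289
lid_4_center []
```

View pics/w19.png

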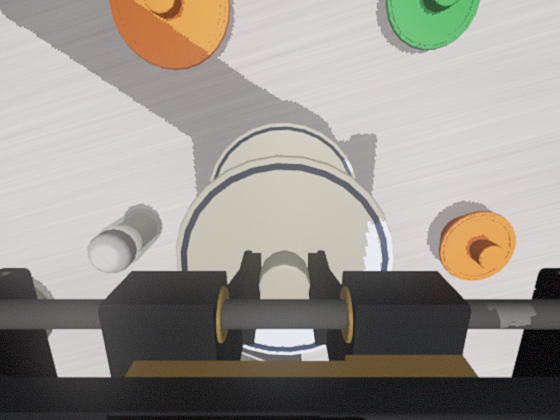

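play_rows([
  {"x": 1.6,"y": -2,"z": 1,"rx": 0,"ry": 0,"rz": 0,"claw": -1},
  {"x": 3.5,"y": -4,"z": 1,"rx": 0,"ry": 0,"rz": 0,"claw": -1},
  {"x": 3.5,"y": -4,"z": 0,"rx": 0,"ry": 0,"rz": 0,"claw": -1},
  {"x": 3.5,"y": -4,"z": 0,"rx": 0,"ry": 0,"rz": 0,"claw": -1},
  {"x": 3.5,"y": -4,"z": 0,"rx": 0,"ry": 0,"rz": 0,"claw": -1},
])

```text
t: 26.42
tool_pos: [0.5548, 0.162, 0.1986]
eef_rot: [-3.141, -0.001, 2.874]
ft_force: [0.5, 1.0, -0.9]
grip_width: 0.289
```

play_rows([
  {"x": 3.5,"y": -4,"z": 0,"rx": 0,"ry": 0,"rz": 0,"claw": -1},
  {"x": 3.5,"y": -4,"z": 0,"rx": 0,"ry": 0,"rz": 0,"claw": -1},
  {"x": 3.5,"y": -4,"z": 0,"rx": 0,"ry": 0,"rz": 0,"claw": -1},
  {"x": 3.5,"y": -4,"z": 0,"rx": 0,"ry": 0,"rz": 0,"claw": -1},
  {"x": 1.9,"y": -1.7,"z": 0,"rx": 0,"ry": 0,"rz": 0,"claw": -1},
])

```text
t: 27.05
tool_pos: [0.7141, -0.018, 0.1979]
eef_rot: [-3.139, -0.001, 2.869]
ft_force: [-0.1, 1.0, -2.7]
grip_width: 0.291
```

play_rows([
  {"x": 0,"y": 0,"z": 0,"rx": 0,"ry": 0,"rz": 0,"claw": -1},
  {"x": 0,"y": 0,"z": 0,"rx": 0,"ry": 0,"rz": 0,"claw": -1},
  {"x": 0,"y": 0,"z": 0,"rx": 0,"ry": 0,"rz": 0,"claw": -1},
  {"x": 0,"y": 0,"z": 0,"rx": 0,"ry": 0,"rz": 0,"claw": -1},
  {"x": 0,"y": 0,"z": 0,"rx": 0,"ry": 0,"rz": 0,"claw": -1},
])

```text
t: 27.68
tool_pos: [0.7134, -0.013, 0.1998]
eef_rot: [3.141, 0.0, 2.875]
ft_force: [0.6, -0.3, -2.1]
grip_width: 0.287
```

```bash

python3 look.py w20 ".6865,-.013,.09,.0605;.6865,-.013,.09,.0555" jar_3_mouth; python3 enh.py w20 170 40 400 240
```

```text
27.675 [ 0.7134 -0.013   0.1998] [3.1413e+00 1.0000e-04 2.8746e+00] [ 0.63 -0.27 -2.15] 0.287
jar_3_mouth []
scale 2.9
```

View pics/w20_e.png

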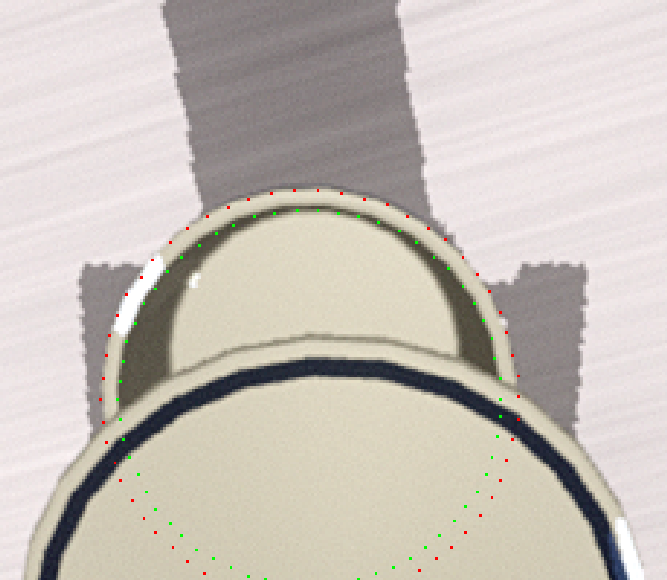

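play_rows([
  {"x": -1.45,"y": 0.05,"z": -2,"rx": 0,"ry": 0,"rz": 0,"claw": -1},
  {"x": -1.4,"y": 0,"z": -2.2,"rx": 0,"ry": 0,"rz": 0,"claw": -1},
  {"x": 0,"y": 0,"z": -1.6,"rx": 0,"ry": 0,"rz": 0,"claw": -1},
  {"x": 0,"y": 0,"z": -1,"rx": 0,"ry": 0,"rz": 0,"claw": -1},
  {"x": 0,"y": 0,"z": 0,"rx": 0,"ry": 0,"rz": 0,"claw": -1},
])

```text
t: 28.4
tool_pos: [0.6854, -0.013, 0.1309]
eef_rot: [-3.141, -0.001, 2.874]
ft_force: [-0.9, -0.4, -2.7]
grip_width: 0.287
```

```bash

python3 look.py w21 ".6849,-.0126,.09,.0595;.6849,-.0126,.09,.0545;.6849,-.0126,.1285,.0605"; python3 enh.py w21 160 110 410 300
```

```text
28.4 [ 0.6854 -0.013   0.1309] [-3.1413e+00 -7.0000e-04  2.8739e+00] [-0.87 -0.4  -2.67] 0.287
scale 3.0526315789473686
```

View pics/w21_e.png

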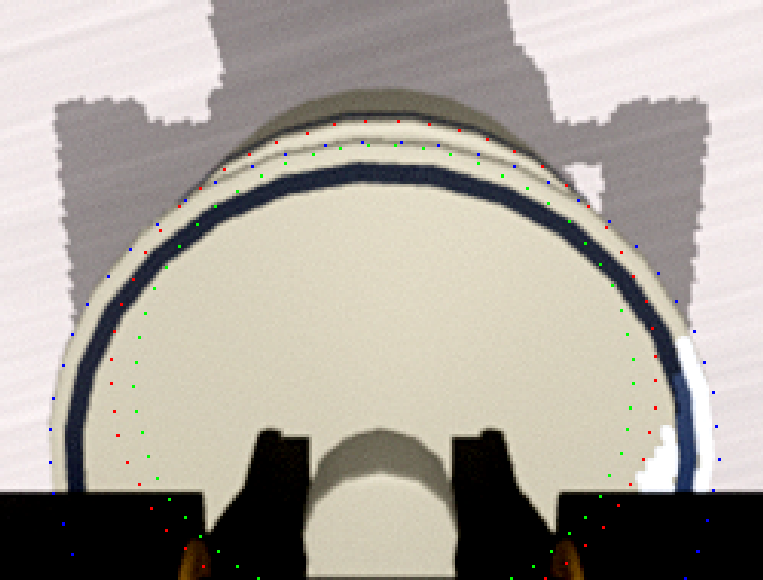

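play_rows([
  {"x": -0.05,"y": 0.05,"z": -0.8,"rx": 0,"ry": 0,"rz": 0,"claw": -1},
  {"x": 0,"y": 0,"z": -1,"rx": 0,"ry": 0,"rz": 0,"claw": -1},
  {"x": 0,"y": 0,"z": -0.7,"rx": 0,"ry": 0,"rz": 0,"claw": -1},
  {"x": 0,"y": 0,"z": -0.3,"rx": 0,"ry": 0,"rz": 0,"claw": -1},
  {"x": 0,"y": 0,"z": 0,"rx": 0,"ry": 0,"rz": 0,"claw": -1},
])

```text
t: 29.08
tool_pos: [0.6845, -0.0126, 0.1033]
eef_rot: [-3.141, -0.0, 2.874]
ft_force: [0.4, 0.1, -2.6]
grip_width: 0.29
```

play_rows([
  {"x": 0,"y": 0,"z": -0.1,"rx": 0,"ry": 0,"rz": 0,"claw": -1},
  {"x": 0,"y": 0,"z": -0.05,"rx": 0,"ry": 0,"rz": 0,"claw": -1},
  {"x": 0,"y": 0,"z": 0,"rx": 0,"ry": 0,"rz": 0,"claw": -1},
  {"x": 0,"y": 0,"z": 0,"rx": 0,"ry": 0,"rz": 0,"claw": -1},
  {"x": 0,"y": 0,"z": 0,"rx": 0,"ry": 0,"rz": 0,"claw": -1},
])

```text
t: 29.7
tool_pos: [0.6846, -0.0125, 0.1021]
eef_rot: [3.141, 0.0, 2.874]
ft_force: [0.1, -0.5, -2.7]
grip_width: 0.293
```

play_rows([
  {"x": 0,"y": 0,"z": -0.1,"rx": 0,"ry": 0,"rz": 0,"claw": -1},
  {"x": 0,"y": 0,"z": -0.05,"rx": 0,"ry": 0,"rz": 0,"claw": -1},
  {"x": 0,"y": 0,"z": -0.05,"rx": 0,"ry": 0,"rz": 0,"claw": -1},
  {"x": 0,"y": 0,"z": 0,"rx": 0,"ry": 0,"rz": 0,"claw": -1},
  {"x": 0,"y": 0,"z": 0,"rx": 0,"ry": 0,"rz": 0,"claw": -1},
])

```text
t: 30.32
tool_pos: [0.6846, -0.0125, 0.1002]
eef_rot: [3.141, -0.0, 2.874]
ft_force: [-0.1, 0.0, -1.0]
grip_width: 0.292
```

play_rows([
  {"x": 0,"y": 0,"z": -0.05,"rx": 0,"ry": 0,"rz": 0,"claw": -1},
  {"x": 0,"y": 0,"z": 0,"rx": 0,"ry": 0,"rz": 0,"claw": -1},
  {"x": 0,"y": 0,"z": 0,"rx": 0,"ry": 0,"rz": 0,"claw": -1},
  {"x": 0,"y": 0,"z": 0,"rx": 0,"ry": 0,"rz": 0,"claw": -1},
  {"x": 0,"y": 0,"z": 0,"rx": 0,"ry": 0,"rz": 0,"claw": -1},
])

```text
t: 30.95
tool_pos: [0.6846, -0.0125, 0.1001]
eef_rot: [3.141, 0.0, 2.874]
ft_force: [-3.3, 0.5, 5.3]
grip_width: 0.29
```

play_rows([
  {"x": 0,"y": 0,"z": 0,"rx": 0,"ry": 0,"rz": 0,"claw": -0.3},
  {"x": 0,"y": 0,"z": 0,"rx": 0,"ry": 0,"rz": 0,"claw": -0.1},
  {"x": 0,"y": 0,"z": 0,"rx": 0,"ry": 0,"rz": 0,"claw": 0},
  {"x": 0,"y": 0,"z": 0,"rx": 0,"ry": 0,"rz": 0,"claw": 0},
  {"x": 0,"y": 0,"z": 0,"rx": 0,"ry": 0,"rz": 0,"claw": 0.1},
])

```text
t: 31.58
tool_pos: [0.6846, -0.0125, 0.0995]
eef_rot: [3.142, 0.0, 2.874]
ft_force: [-0.1, 0.6, 0.4]
grip_width: 0.529
```

play_rows([
  {"x": 0,"y": 0,"z": 1,"rx": 0,"ry": 0,"rz": 0,"claw": 0.1},
  {"x": 0,"y": 0,"z": 2,"rx": 0,"ry": 0,"rz": 0,"claw": 0.1},
  {"x": 0,"y": 0,"z": 3,"rx": 0,"ry": 0,"rz": 0,"claw": 0.1},
  {"x": 0,"y": 0,"z": 3,"rx": 0,"ry": 0,"rz": 0,"claw": 0.1},
  {"x": 0,"y": 0,"z": 1,"rx": 0,"ry": 0,"rz": 0,"claw": 0.1},
])

```text
t: 32.2
tool_pos: [0.6861, -0.0128, 0.2034]
eef_rot: [3.14, 0.005, 2.874]
ft_force: [-0.0, -0.1, 0.7]
grip_width: 0.551
```

```bash

python3 look.py w22 ".6849,-.0126,.096,.0605" lid_3_center; python3 enh.py w22 160 80 410 290; python3 -c "
from h import *
save(camera('side'),'side22')"; python3 zoom.py side22 300 150 440 250
```

```text
32.2 [ 0.6861 -0.0128  0.2034] [3.1398 0.0055 2.8736] [-0.03 -0.06  0.65] 0.551
lid_3_center [(0.59, [0.6842, -0.0124, 0.0887])]
scale 2.761904761904762
scale 5.571428571428571
```

View pics/w22_e.png

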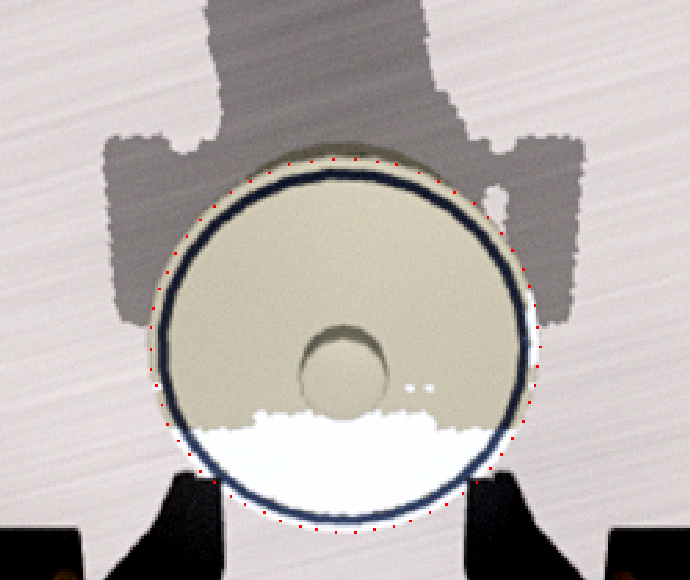

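View pics/side22_z.png

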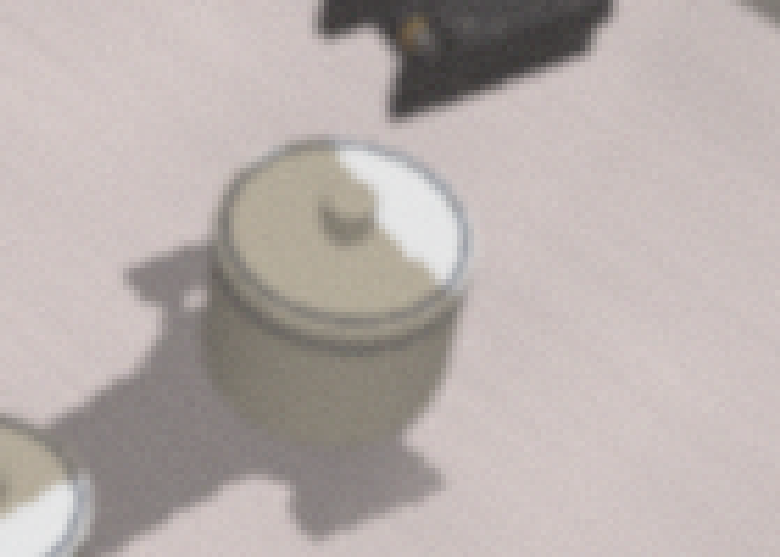

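play_rows([
  {"x": -1.6,"y": 2,"z": 0,"rx": 0,"ry": 0,"rz": 0,"claw": 0.1},
  {"x": -3.2,"y": 4,"z": 0,"rx": 0,"ry": 0,"rz": 0,"claw": 0.1},
  {"x": -3.2,"y": 4,"z": 0,"rx": 0,"ry": 0,"rz": 0,"claw": 0.1},
  {"x": -3.2,"y": 4,"z": 0,"rx": 0,"ry": 0,"rz": 0,"claw": 0.1},
  {"x": -3.2,"y": 4,"z": 0,"rx": 0,"ry": 0,"rz": 0,"claw": 0.1},
])

```text
t: 32.98
tool_pos: [0.5385, 0.1685, 0.1981]
eef_rot: [-3.14, -0.002, 2.874]
ft_force: [0.7, 1.0, -1.1]
grip_width: 0.549
```

play_rows([
  {"x": -3.2,"y": 4,"z": 0,"rx": 0,"ry": 0,"rz": 0,"claw": 0.1},
  {"x": -3.2,"y": 4,"z": 0,"rx": 0,"ry": 0,"rz": 0,"claw": 0.1},
  {"x": -3.2,"y": 4,"z": -1,"rx": 0,"ry": 0,"rz": 0,"claw": 0.1},
  {"x": -3.2,"y": 4,"z": -2,"rx": 0,"ry": 0,"rz": 0,"claw": 0.1},
  {"x": -1.4,"y": 1.7,"z": -2,"rx": 0,"ry": 0,"rz": 0,"claw": 0.1},
])

```text
t: 33.6
tool_pos: [0.3953, 0.3467, 0.1479]
eef_rot: [-3.141, -0.002, 2.879]
ft_force: [-0.1, -1.1, 0.3]
grip_width: 0.552
```

play_rows([
  {"x": 0,"y": 0,"z": -2,"rx": 0,"ry": 0,"rz": 0,"claw": 0.1},
  {"x": 0,"y": 0,"z": -1,"rx": 0,"ry": 0,"rz": 0,"claw": 0.1},
  {"x": 0,"y": 0,"z": 0,"rx": 0,"ry": 0,"rz": 0,"claw": 0.1},
  {"x": 0,"y": 0,"z": 0,"rx": 0,"ry": 0,"rz": 0,"claw": 0.1},
  {"x": 0,"y": 0,"z": 0,"rx": 0,"ry": 0,"rz": 0,"claw": 0.1},
])

```text
t: 34.22
tool_pos: [0.3992, 0.3446, 0.1203]
eef_rot: [3.14, 0.001, 2.873]
ft_force: [1.1, 0.0, 0.7]
grip_width: 0.549
```

```bash

python3 look.py w23 ".3985,.342,.033,.074;.3985,.342,.057,.013" lid_4_center; python3 enh.py w23 160 80 410 290
```

```text
34.225 [0.3992 0.3446 0.1203] [3.1403e+00 7.0000e-04 2.8731e+00] [1.12 0.04 0.72] 0.549
lid_4_center [(0.72, [0.4017, 0.341, 0.0315])]
scale 2.761904761904762
```

View pics/w23_e.png

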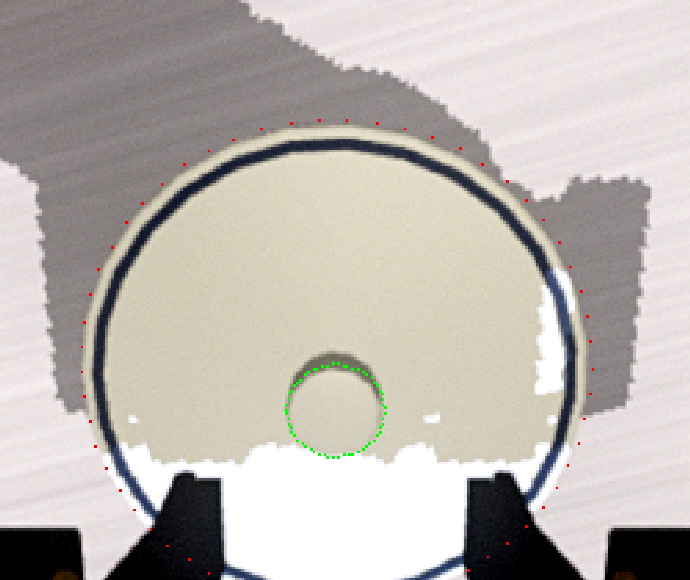

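play_rows([
  {"x": -0.05,"y": -0.25,"z": -3.5,"rx": 0,"ry": 0,"rz": 0,"claw": 0.1},
  {"x": 0,"y": 0,"z": -2.5,"rx": 0,"ry": 0,"rz": 0,"claw": 0.1},
  {"x": 0,"y": 0,"z": -1.4,"rx": 0,"ry": 0,"rz": 0,"claw": 0.1},
  {"x": 0,"y": 0,"z": -0.4,"rx": 0,"ry": 0,"rz": 0,"claw": 0},
  {"x": 0,"y": 0,"z": 0,"rx": 0,"ry": 0,"rz": 0,"claw": -0.2},
])

```text
t: 34.95
tool_pos: [0.3984, 0.3423, 0.042]
eef_rot: [3.141, 0.0, 2.874]
ft_force: [0.2, 0.8, 0.5]
grip_width: 0.457
```

```bash

python3 look.py w24 ".3985,.342,.033,.074;.3985,.342,.057,.013"; python3 enh.py w24 150 130 420 320
```

```text
34.95 [0.3984 0.3423 0.042 ] [3.1408e+00 4.0000e-04 2.8738e+00] [0.22 0.78 0.45] 0.457
scale 2.888888888888889
```

View pics/w24_e.png

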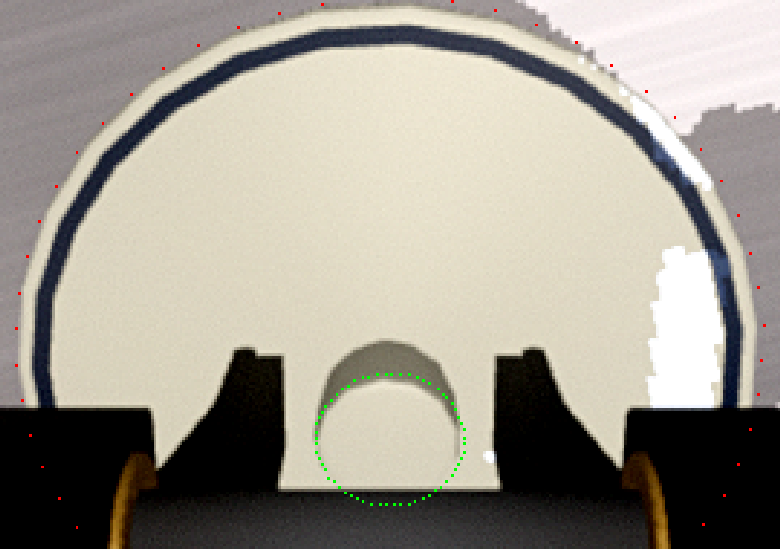

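play_rows([
  {"x": 0,"y": 0,"z": -0.5,"rx": 0,"ry": 0,"rz": 0,"claw": -0.2},
  {"x": 0,"y": 0,"z": 0,"rx": 0,"ry": 0,"rz": 0,"claw": -1},
  {"x": 0,"y": 0,"z": 0,"rx": 0,"ry": 0,"rz": 0,"claw": -1},
  {"x": 0,"y": 0,"z": 0,"rx": 0,"ry": 0,"rz": 0,"claw": -1},
  {"x": 0,"y": 0,"z": 0,"rx": 0,"ry": 0,"rz": 0,"claw": -1},
], force=35)

```text
t: 35.62
tool_pos: [0.3981, 0.342, 0.0367]
eef_rot: [3.141, 0.0, 2.874]
ft_force: [-0.2, -0.3, 1.0]
grip_width: 0.291
```

play_rows([
  {"x": 0,"y": 0,"z": 0.8,"rx": 0,"ry": 0,"rz": 0,"claw": -1},
  {"x": 0,"y": 0,"z": 2,"rx": 0,"ry": 0,"rz": 0,"claw": -1},
  {"x": 0,"y": 0,"z": 3.5,"rx": 0,"ry": 0,"rz": 0,"claw": -1},
  {"x": 0,"y": 0,"z": 4.5,"rx": 0,"ry": 0,"rz": 0,"claw": -1},
  {"x": 0,"y": 0,"z": 4.5,"rx": 0,"ry": 0,"rz": 0,"claw": -1},
])

```text
t: 36.25
tool_pos: [0.3976, 0.3415, 0.191]
eef_rot: [-3.141, -0.0, 2.874]
ft_force: [0.6, 0.6, -2.6]
grip_width: 0.293
```

```bash

python3 look.py w25 ""
```

```text
36.25 [0.3976 0.3415 0.191 ] [-3.1411e+00 -4.0000e-04  2.8738e+00] [ 0.63  0.6  -2.6 ] 0.293
```

View pics/w25.png

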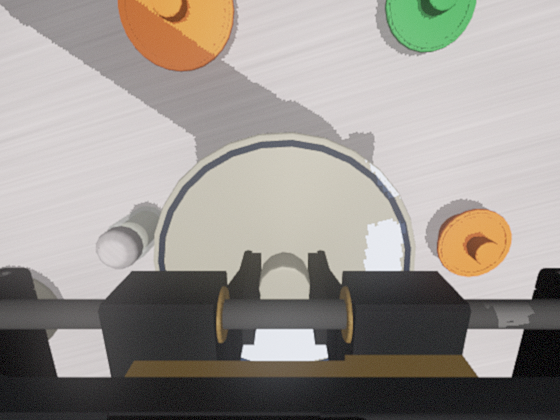

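play_rows([
  {"x": 2.5,"y": -4.8,"z": 1,"rx": 0,"ry": 0,"rz": 0,"claw": -1},
  {"x": 2.5,"y": -4.8,"z": 0.5,"rx": 0,"ry": 0,"rz": 0,"claw": -1},
  {"x": 2.5,"y": -4.8,"z": 0,"rx": 0,"ry": 0,"rz": 0,"claw": -1},
  {"x": 2.5,"y": -4.8,"z": 0,"rx": 0,"ry": 0,"rz": 0,"claw": -1},
  {"x": 2,"y": -4.8,"z": 0,"rx": 0,"ry": 0,"rz": 0,"claw": -1},
])

```text
t: 36.92
tool_pos: [0.5185, 0.1003, 0.2046]
eef_rot: [3.141, 0.0, 2.874]
ft_force: [0.6, 0.1, -2.4]
grip_width: 0.287
```

play_rows([
  {"x": 0.5,"y": -5,"z": 0,"rx": 0,"ry": 0,"rz": 0,"claw": -1},
  {"x": 0,"y": -5,"z": 0,"rx": 0,"ry": 0,"rz": 0,"claw": -1},
  {"x": 0,"y": -5,"z": 0,"rx": 0,"ry": 0,"rz": 0,"claw": -1},
  {"x": 0,"y": -5,"z": 0,"rx": 0,"ry": 0,"rz": 0,"claw": -1},
  {"x": 0,"y": -5,"z": 0,"rx": 0,"ry": 0,"rz": 0,"claw": -1},
])

```text
t: 37.55
tool_pos: [0.5225, -0.1494, 0.2045]
eef_rot: [3.141, -0.0, 2.874]
ft_force: [1.3, 0.5, -2.7]
grip_width: 0.286
```

play_rows([
  {"x": -1.7,"y": -4.4,"z": 0,"rx": 0,"ry": 0,"rz": 0,"claw": -1},
  {"x": -1.7,"y": -4.4,"z": 0,"rx": 0,"ry": 0,"rz": 0,"claw": -1},
  {"x": -1.7,"y": -4.4,"z": 0,"rx": 0,"ry": 0,"rz": 0,"claw": -1},
  {"x": -1.7,"y": -4.4,"z": 0,"rx": 0,"ry": 0,"rz": 0,"claw": -1},
  {"x": -1.7,"y": -4.4,"z": 0,"rx": 0,"ry": 0,"rz": 0,"claw": -1},
])

```text
t: 38.17
tool_pos: [0.4372, -0.3689, 0.2044]
eef_rot: [3.141, -0.0, 2.874]
ft_force: [-0.3, -0.1, -2.7]
grip_width: 0.287
```

play_rows([
  {"x": 0,"y": 0,"z": 0,"rx": 0,"ry": 0,"rz": 0,"claw": -1},
  {"x": 0,"y": 0,"z": 0,"rx": 0,"ry": 0,"rz": 0,"claw": -1},
  {"x": 0,"y": 0,"z": 0,"rx": 0,"ry": 0,"rz": 0,"claw": -1},
  {"x": 0,"y": 0,"z": 0,"rx": 0,"ry": 0,"rz": 0,"claw": -1},
  {"x": 0,"y": 0,"z": 0,"rx": 0,"ry": 0,"rz": 0,"claw": -1},
])

```text
t: 38.8
tool_pos: [0.4385, -0.3674, 0.2046]
eef_rot: [3.141, 0.0, 2.875]
ft_force: [-0.2, -0.2, -2.8]
grip_width: 0.29
```

```bash

python3 look.py w26 ".399,-.362,.104,.0715;.399,-.362,.104,.0665" jar_4_mouth; python3 enh.py w26 150 20 420 240
```

```text
38.8 [ 0.4385 -0.3674  0.2046] [3.1414e+00 1.0000e-04 2.8751e+00] [-0.24 -0.17 -2.79] 0.29
jar_4_mouth []
scale 2.6363636363636362
```

View pics/w26_e.png

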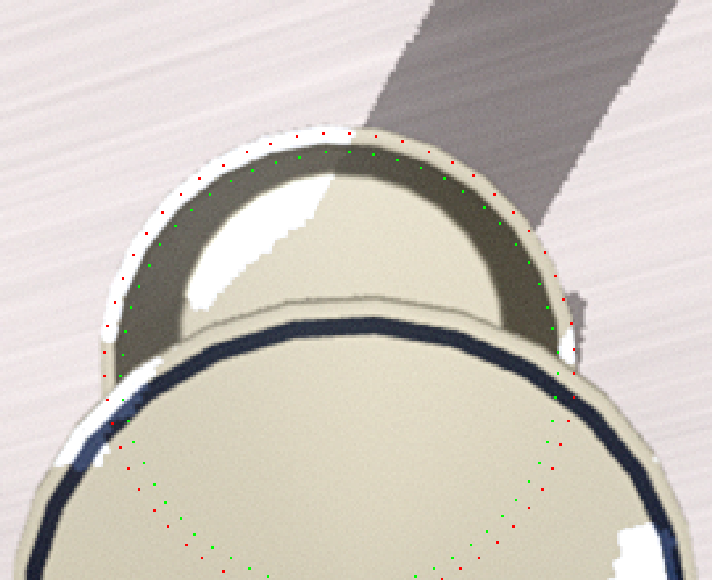

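play_rows([
  {"x": -1.4,"y": 0.2,"z": -1.2,"rx": 0,"ry": 0,"rz": 0,"claw": -1},
  {"x": -1.4,"y": 0.2,"z": -1.8,"rx": 0,"ry": 0,"rz": 0,"claw": -1},
  {"x": -1.3,"y": 0.2,"z": -1.5,"rx": 0,"ry": 0,"rz": 0,"claw": -1},
  {"x": 0,"y": 0,"z": -1.2,"rx": 0,"ry": 0,"rz": 0,"claw": -1},
  {"x": 0,"y": 0,"z": 0,"rx": 0,"ry": 0,"rz": 0,"claw": -1},
])

```text
t: 39.52
tool_pos: [0.3974, -0.3617, 0.147]
eef_rot: [3.141, -0.001, 2.874]
ft_force: [0.3, 0.3, -1.6]
grip_width: 0.29
```

```bash

python3 look.py w27 ".3975,-.3616,.104,.0718;.3975,-.3616,.104,.0668;.3975,-.3616,.1425,.0728"; python3 enh.py w27 140 100 430 310
```

```text
39.525 [ 0.3974 -0.3617  0.147 ] [ 3.1412e+00 -9.0000e-04  2.8743e+00] [ 0.35  0.26 -1.6 ] 0.29
scale 2.689655172413793
```

View pics/w27_e.png

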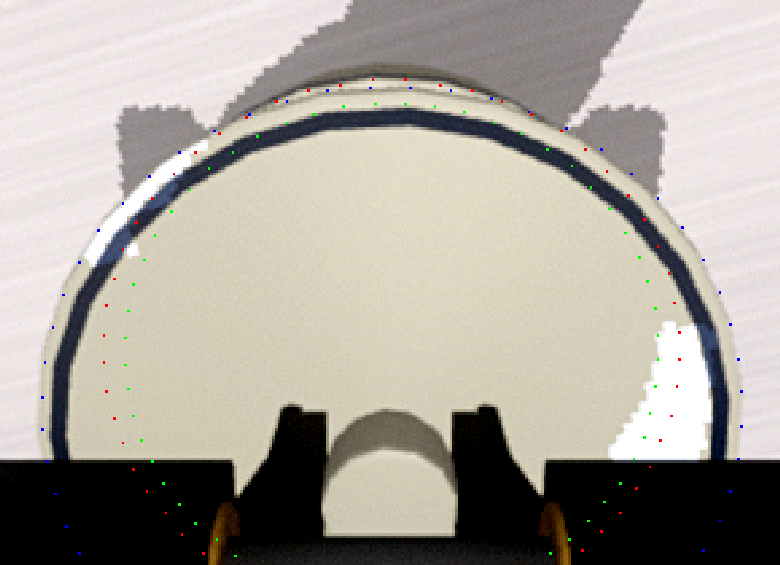

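play_rows([
  {"x": 0,"y": 0,"z": -0.8,"rx": 0,"ry": 0,"rz": 0,"claw": -1},
  {"x": 0,"y": 0,"z": -1,"rx": 0,"ry": 0,"rz": 0,"claw": -1},
  {"x": 0,"y": 0,"z": -0.8,"rx": 0,"ry": 0,"rz": 0,"claw": -1},
  {"x": 0,"y": 0,"z": -0.3,"rx": 0,"ry": 0,"rz": 0,"claw": -1},
  {"x": 0,"y": 0,"z": 0,"rx": 0,"ry": 0,"rz": 0,"claw": -1},
])

```text
t: 40.2
tool_pos: [0.397, -0.362, 0.1183]
eef_rot: [3.141, -0.001, 2.874]
ft_force: [0.6, 0.9, -1.9]
grip_width: 0.29
```

play_rows([
  {"x": 0,"y": 0,"z": -0.1,"rx": 0,"ry": 0,"rz": 0,"claw": -1},
  {"x": 0,"y": 0,"z": -0.05,"rx": 0,"ry": 0,"rz": 0,"claw": -1},
  {"x": 0,"y": 0,"z": 0,"rx": 0,"ry": 0,"rz": 0,"claw": -1},
  {"x": 0,"y": 0,"z": 0,"rx": 0,"ry": 0,"rz": 0,"claw": -1},
  {"x": 0,"y": 0,"z": 0,"rx": 0,"ry": 0,"rz": 0,"claw": -1},
])

```text
t: 40.83
tool_pos: [0.3971, -0.362, 0.1171]
eef_rot: [3.142, 0.0, 2.874]
ft_force: [0.5, 0.1, -1.4]
grip_width: 0.285
```

play_rows([
  {"x": 0,"y": 0,"z": -0.1,"rx": 0,"ry": 0,"rz": 0,"claw": -1},
  {"x": 0,"y": 0,"z": -0.1,"rx": 0,"ry": 0,"rz": 0,"claw": -1},
  {"x": 0,"y": 0,"z": -0.05,"rx": 0,"ry": 0,"rz": 0,"claw": -1},
  {"x": 0,"y": 0,"z": 0,"rx": 0,"ry": 0,"rz": 0,"claw": -1},
  {"x": 0,"y": 0,"z": 0,"rx": 0,"ry": 0,"rz": 0,"claw": -1},
])

```text
t: 41.45
tool_pos: [0.3971, -0.3621, 0.1146]
eef_rot: [3.142, 0.0, 2.874]
ft_force: [-0.2, -0.0, -3.0]
grip_width: 0.286
```

play_rows([
  {"x": 0,"y": 0,"z": -0.05,"rx": 0,"ry": 0,"rz": 0,"claw": -1},
  {"x": 0,"y": 0,"z": -0.05,"rx": 0,"ry": 0,"rz": 0,"claw": -1},
  {"x": 0,"y": 0,"z": 0,"rx": 0,"ry": 0,"rz": 0,"claw": -1},
  {"x": 0,"y": 0,"z": 0,"rx": 0,"ry": 0,"rz": 0,"claw": -1},
  {"x": 0,"y": 0,"z": 0,"rx": 0,"ry": 0,"rz": 0,"claw": -1},
])

```text
t: 42.08
tool_pos: [0.3971, -0.3621, 0.1139]
eef_rot: [3.141, 0.0, 2.874]
ft_force: [-1.1, 2.0, 4.0]
grip_width: 0.286
```

Contact came at z = 0.1139, where 0.1137 was expected, so I'm releasing.

play_rows([
  {"x": 0,"y": 0,"z": 0,"rx": 0,"ry": 0,"rz": 0,"claw": -0.3},
  {"x": 0,"y": 0,"z": 0,"rx": 0,"ry": 0,"rz": 0,"claw": -0.1},
  {"x": 0,"y": 0,"z": 0,"rx": 0,"ry": 0,"rz": 0,"claw": 0},
  {"x": 0,"y": 0,"z": 0,"rx": 0,"ry": 0,"rz": 0,"claw": 0},
  {"x": 0,"y": 0,"z": 0,"rx": 0,"ry": 0,"rz": 0,"claw": 0.1},
])

```text
t: 42.7
tool_pos: [0.3971, -0.3621, 0.1135]
eef_rot: [-3.142, -0.0, 2.874]
ft_force: [0.2, 0.1, 0.4]
grip_width: 0.527
```

play_rows([
  {"x": 0,"y": 0,"z": 1,"rx": 0,"ry": 0,"rz": 0,"claw": 0.1},
  {"x": 0,"y": 0,"z": 2,"rx": 0,"ry": 0,"rz": 0,"claw": 0.1},
  {"x": 0,"y": 0,"z": 3,"rx": 0,"ry": 0,"rz": 0,"claw": 0.1},
  {"x": 0,"y": 0,"z": 3,"rx": 0,"ry": 0,"rz": 0,"claw": 0.1},
  {"x": 0,"y": 0,"z": 2,"rx": 0,"ry": 0,"rz": 0,"claw": 0.1},
])

```text
t: 43.32
tool_pos: [0.3974, -0.3626, 0.2258]
eef_rot: [-3.141, 0.002, 2.874]
ft_force: [0.1, -0.2, -0.3]
grip_width: 0.547
```

```bash

python3 look.py w28 ".3975,-.3616,.110,.0728" lid_4_center; python3 enh.py w28 140 80 430 290; python3 -c "
from h import *
save(camera('side'),'side28'); save(camera('scene'),'scene28')"; python3 zoom.py side28 300 220 480 400;python3 zoom.py scene28 150 130 330 280
```

```text
43.325 [ 0.3974 -0.3626  0.2258] [-3.1409e+00  2.4000e-03  2.8735e+00] [ 0.1  -0.21 -0.33] 0.547
lid_4_center [(0.62, [0.4001, -0.3638, 0.1055])]
scale 2.689655172413793
scale 3.2222222222222223
scale 3.8666666666666667
```

View pics/w28_e.png

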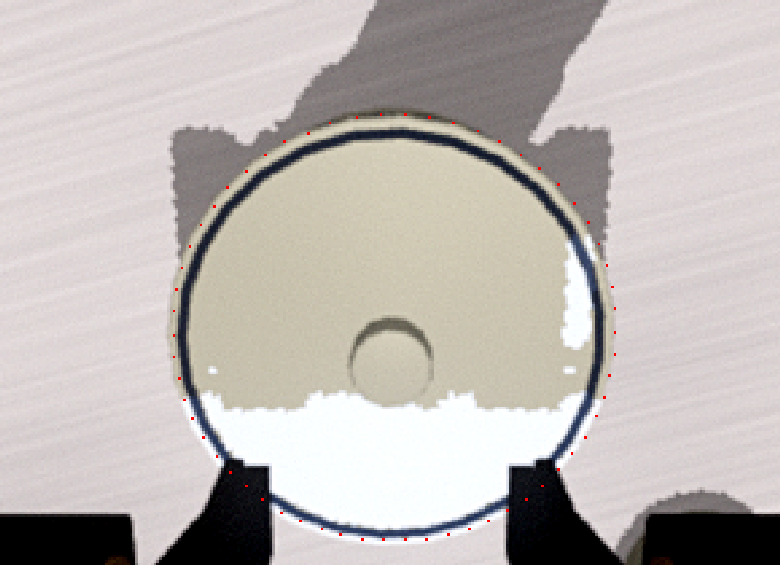

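View pics/side28_z.png

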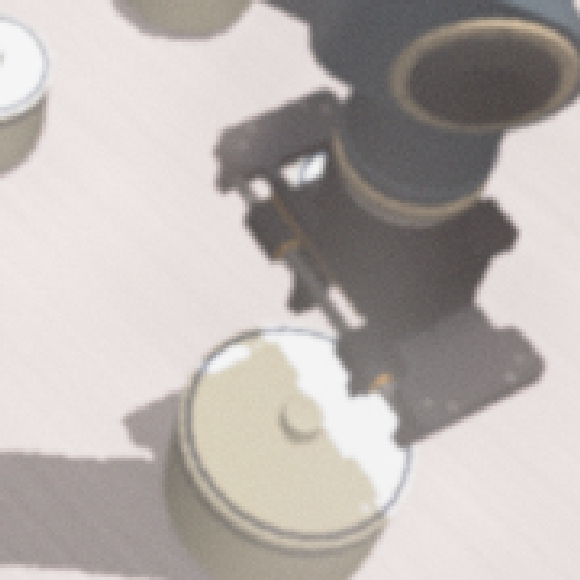

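View pics/scene28_z.png

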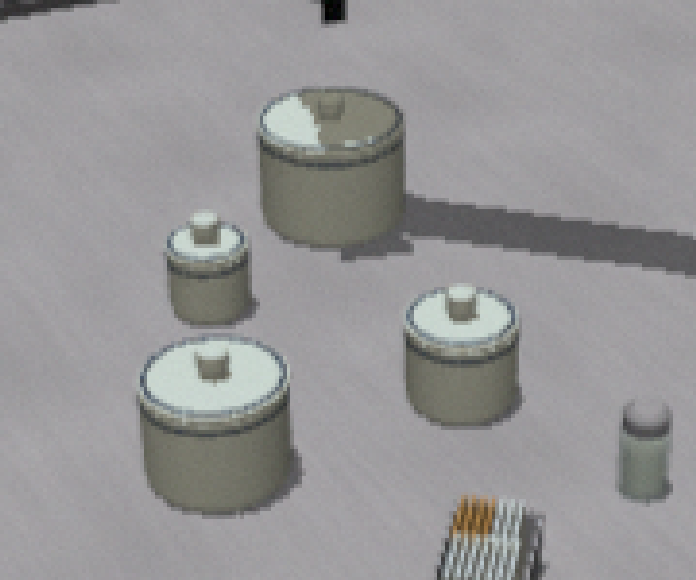

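play_rows([
  {"x": 3,"y": 2.5,"z": 1,"rx": 0,"ry": 0,"rz": 0,"claw": 0.1},
  {"x": 5,"y": 2.5,"z": 0,"rx": 0,"ry": 0,"rz": 0,"claw": 0.1},
  {"x": 5,"y": 2,"z": 0,"rx": 0,"ry": 0,"rz": 0,"claw": 0.1},
  {"x": 5,"y": 1.5,"z": 0,"rx": 0,"ry": 0,"rz": 0,"claw": 0.1},
  {"x": 5,"y": 0,"z": 0,"rx": 0,"ry": 0,"rz": 0,"claw": 0.1},
])

```text
t: 44.15
tool_pos: [0.6286, -0.2745, 0.2318]
eef_rot: [3.14, -0.003, 2.877]
ft_force: [0.6, -0.3, 1.2]
grip_width: 0.55
```

play_rows([
  {"x": 4,"y": 0,"z": 0,"rx": 0,"ry": 0,"rz": 0,"claw": 0.1},
  {"x": 2,"y": 0,"z": 0,"rx": 0,"ry": 0,"rz": 0,"claw": 0.1},
  {"x": 0,"y": 0,"z": 0,"rx": 0,"ry": 0,"rz": 0,"claw": 0.1},
  {"x": 0,"y": 0,"z": 0,"rx": 0,"ry": 0,"rz": 0,"claw": 0.1},
  {"x": 0,"y": 0,"z": 0,"rx": 0,"ry": 0,"rz": 0,"claw": 0.1},
])

```text
t: 44.78
tool_pos: [0.6859, -0.2776, 0.2337]
eef_rot: [3.142, -0.001, 2.873]
ft_force: [0.3, -0.4, 0.1]
grip_width: 0.553
```

```bash

python3 look.py w29 ".582,-.2575,.072,.0383;.582,-.2575,.096,.0128" ; python3 enh.py w29 180 60 380 260; python3 -c "
from h import *
save(camera('side'),'side29'); 
for q in ['lid_1_center','lid_2_center','lid_3_center','lid_4_center','jar_1_mouth','caddy_center','shaker_center']: print(q,[(round(d['score'],2),np.round(d['centre'],4).tolist()) for d in mark_of(q,'side')])
camera('scene')
for q in ['lid_1_center','lid_2_center','lid_3_center','lid_4_center','caddy_center','shaker_center']: print(q,[(round(d['score'],2),np.round(d['centre'],4).tolist()) for d in mark_of(q,'scene')])
"; python3 zoom.py side29 240 150 450 400
```

```text
44.775 [ 0.6859 -0.2776  0.2337] [ 3.1415e+00 -6.0000e-04  2.8725e+00] [ 0.26 -0.37  0.08] 0.553
scale 2.9
lid_1_center [(0.78, [0.2656, 0.5052, 0.0275]), (0.73, [0.5808, -0.2543, 0.0663])]
lid_2_center [(0.94, [0.6027, 0.3989, 0.026]), (0.85, [0.4567, -0.0074, 0.0726])]
lid_3_center [(0.92, [0.6883, -0.014, 0.0943])]
lid_4_center [(0.89, [0.3975, -0.3641, 0.102])]
jar_1_mouth [(0.78, [0.5878, -0.2556, 0.0661])]
caddy_center [(0.85, [0.5853, 0.2473, 0.0271])]
shaker_center [(0.85, [0.3918, 0.1878, 0.0434]), (0.73, [0.3996, -0.3638, 0.1028])]
lid_1_center [(0.88, [0.505, 0.5211, 0.0341]), (0.79, [0.5861, -0.2578, 0.0694]), (0.55, [0.2659, 0.5062, 0.0241])]
lid_2_center [(0.94, [0.5978, 0.4039, 0.0291]), (0.69, [0.4536, -0.0098, 0.0798]), (0.65, [0.5852, -0.2588, 0.0625]), (0.58, [0.2128, 0.2961, 0.03])]
lid_3_center [(0.67, [0.6882, -0.0104, 0.0921])]
lid_4_center [(0.59, [0.3961, 0.1793, 0.0353]), (0.57, [0.3963, -0.3617, 0.1067])]
caddy_center [(0.6, [0.5884, 0.2427, 0.023])]
shaker_center [(0.57, [0.3932, 0.1821, 0.0343])]
scale 2.32
```

View pics/w29_e.png

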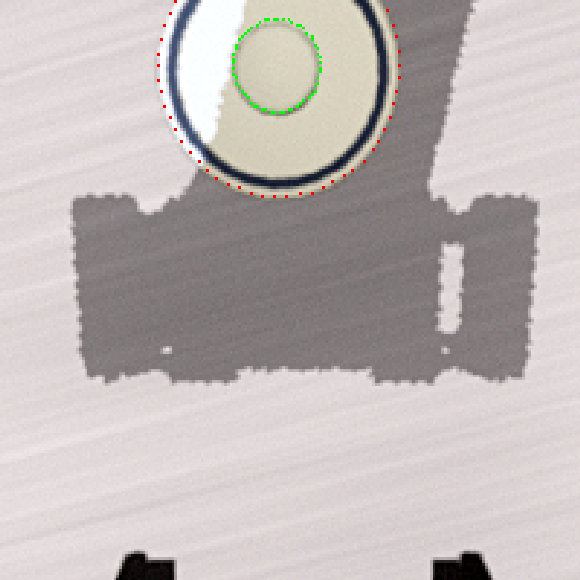

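View pics/side29_z.png

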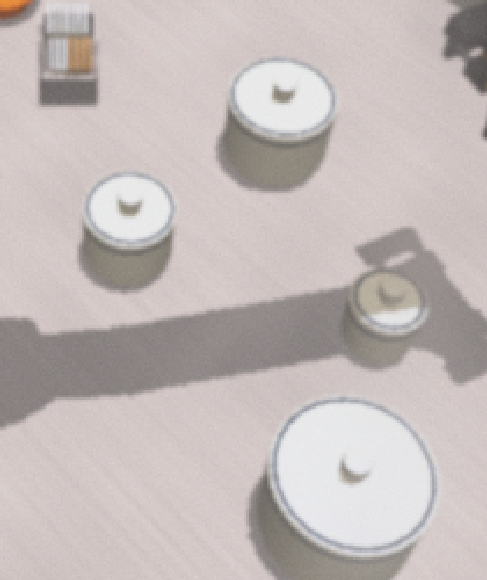

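All four lids sit level and centred in these views, and the gripper is well clear, so I'm handing in.

```bash
python3 -c "
from h import *
print(robot.close_job(), sense()['t'])"
```

```text
the job is handed in; nothing more can be done
the job is handed in; nothing more can be done
```

I took the stack apart from the top down by the knobs and set each of the four white lids on its own jar, then handed the job in with the arm clear at z ≈ 0.23 m. That was at about 46 s of the 115 s allowed; the hand-in gave no verdict.

- **Setting down:** I lowered each lid in steps of about 1 mm or less until it touched, then released it. The highest force I read was about 7 N. Measured contact heights were within 1 mm of the calculated seating heights.
- **Seating:** The last pictures show every lid level and centred on its jar, with no visible gap or tilt. The networks' positions agree with the jars to a few mm, except one side-view height for lid 2, which read 7 mm low. The other views and the contact height contradict that reading.
- **Bystanders:** The caddy and salt shaker read the same positions as at the start, within the network's error. The orange and green look-alikes were left alone.
- **Least certain:** When lid 1 made contact, my reading of its centring disagreed by about 1 mm between pictures and small side forces, so it may have brushed the rim lightly. Later views show it flat and concentric.
- **Refused calls:** My first two move calls were refused for missing keys and moved nothing.

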